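# Fish the dropped drawing bits out of the gaps and put them away in the lidded tin

### The arm

A 6-joint arm with a two-finger parallel gripper is mounted at the origin on the work surface. World frame = base frame: x ahead of the robot, y to its left, z up, the work surface at z = 0. Lengths are in m, angles in rad, forces in N, time in s.
With the tool pointing down it reaches from about 0.35 to 0.975 m from the base axis. Payload 4.9 kg.
Tool frame: the origin (TCP) lies midway between the tips of the shut fingers; the grasp point (between the pads) lies ctrl.grip_point_offset behind it (ctrl.grip_point_offset is the distance from the TCP to the grasp point, in m); x points along the fingers, y is the direction in which the jaws open and shut, and the axes are right-handed (so a half turn about x gives the same grasp; the last joint's range is limited). The gripper opens to 85 mm and grips with 20 to 120 N. Pads are 22 mm wide; open, the fingers measure 114 mm over their backs; the gripper's body (76 mm by 85 mm) begins 54 mm behind the grasp point. The pads swing forward as they close: fully open they stand 13 mm farther back than shut.
Start: joints at [1.12, 0.053, 1.613, -0, 1.476, -0.119], TCP at [0.204, 0.591, 0.231] pointing down, gripper open.
Joint ranges: [-3.01, 3.01], [-1.01, 2.22], [0.06, 2.58], [-1.02, 4.17], [0.09, 2.62], [-3.14, 3.14]. Speed limits (rad/s): [2.57, 2.57, 3.14, 3.14, 3.14, 3.14].

### API

Orientations are given as a rotation vector (axis times angle).
In Python, from station import ctrl gives the robot as it stands. The module is installed in compiled form; this text tells all that it offers.
- The arm moves only by the tool drive_tool, never from a script. Its argument "commands" is text: rows parted by semicolons, each of 5 numbers parted by spaces: the closure, from -1 (fully open) to 1 (shut), so that 0 is half open, then the shift along the tool's x, y, z in units of 40 mm (1.0 is 40 mm), then the turn about the tool's x in units of 5 degrees (1.0 is 5 degrees). A call has 1 to 8 rows; each row is the pose to reach, as a shift and turn from the pose commanded when the call began, along the tool's axes at that moment; what a row does not reach only later rows make up. A row lasts 1/12 s, in which the tool goes at most 41.7 mm and 7.16 degrees, less where a joint would pass 70% of its speed; a pose out of reach is approached as far as the arm can. A call with a gripper value outside its range is refused whole. The fingers move at their own pace and stop on an object; "newtons" is the grip in N (left out, the last holds). Time passes only in rows, so rows that repeat a pose let the fingers close. It gives the time, the measured TCP pose, the force and the opening at its end, in the units of the state.
- ctrl.get_obs(): the state, without advancing time (a new reading comes with each control period).
- ctrl.get_image(name): name is "side" or "top" or "wrist"; returns (picture, depth): 420x560x3 uint8, blue, green, red; 420x560 float32, m along the optical axis (not along the pixel's ray), 0 where there is no reading.
- ctrl.camera_info(name): a dict with "K" (3x3 intrinsics, pixels), "T" (4x4, takes a point from camera to world coordinates). Camera axes: x right, y down, z forward; pixel columns grow to the right and rows downward; lengths in m; the calibration is good to about 2 mm. The wrist camera is an equidistant fisheye: a pixel r from the principal point sees the ray r / f radians off the axis. A picture is of the moment at which its call begins: read the wrist's pose just before it. camera_info takes no time and is no camera call; for the wrist camera it gives the pose at the moment of the call.
- ctrl.finish_job(): hands the job in, once; it reports no verdict.
The state is a dict: "t": time; "q": joint angles; "dq": joint speeds; "effort": joint torques, N m; "tool_pos": TCP position; "tool_rot": TCP orientation; "contact_force": force on the tool from outside, world axes, zero at the start; "wrist_torque": the same for the moment, N m; "opening": finger opening in m.
Only numpy, scipy, OpenCV 4.12 (cv2) and the standard library are available. Lean on these libraries where they do the work, as an engineer would, in place of code of your own. Each camera call takes 0.05 s, during which the arm holds its last target.

### The job

Small drawing bits have dropped into the two narrow gaps between the grey print box and the wooden battens beside it: drag every one of them out with the hooked rod (do not reach into the gaps with the fingers). Put them all in the open tin, lay the rod back on its cork pad the way it stood at first, and set the lid on the tin so that it sits seated and level. Leave the mug, ink jar and tape roll alone.

Things in the scene. Friction and masses are not known exactly. Their poses are not given: they have to be found in the camera images.
- organiser: Fixed unit, 45 mm high: grey print box (x 10 to 130 mm) and two light timber battens (x -50 to -10 and -92 to -70 mm), leaving two straight parallel gaps 20 mm wide, middle lines at x = 0 and x = -60 mm. Both run along y, open above and at their mouths (y = 0), closed at y = 155 mm by blocks. Origin: on the table, middle of the first gap's mouth; +y into the gaps, z up. No finger fits in.
- pad: Cork pad lying fixed on the table, 320 x 85 mm, 3 mm thick, the rod's home. Origin: centre of its underside, x along its length (the rod's hook end is towards +x), z up.
- rod: Loose hooked rod, 0.11 kg, standing hook down on the pad. Wooden handle 90 (x) x 26 (y) x 34 mm (z); from its +x end a 6 mm steel rod runs on along +x, axis 29 mm above the handle's underside (26 mm clear below), bent straight down at x = 205 mm. Origin: centre of the handle's underside, z up. Grip it across the handle's middle from above, outside the gap, not on top of bits.
- hook_tip (a point): Lower end of the rod's hook, at (205, 0, 1) mm in the rod's frame. The hook is a flat tongue 14 mm wide (y), 4 mm thick (x) and 28 mm tall, reaching down to 1 mm above the level of the handle's underside.
- sharpener_1: Small brass pencil sharpener, 26 mm long (x), 15 mm wide (y) at its ends and 8 mm at its waist, 12 mm high, 25 g. Origin: centre of its underside. Lies flat in one of the gaps, its length within 6 degrees of the gap's line; may be absent.
- sharpener_2: Small brass pencil sharpener, 26 mm long (x), 15 mm wide (y) at its ends and 8 mm at its waist, 12 mm high, 25 g. Origin: centre of its underside. Lies flat in one of the gaps, its length within 6 degrees of the gap's line; may be absent.
- eraser_1: White eraser with a card sleeve, 28 mm long (x), 16 mm wide (y), 12 mm high, 20 g. Origin: centre of its underside. Lies flat in one of the gaps, its length within 6 degrees of the gap's line; may be absent.
- eraser_2: White eraser with a card sleeve, 28 mm long (x), 16 mm wide (y), 12 mm high, 20 g. Origin: centre of its underside. Lies flat in one of the gaps, its length within 6 degrees of the gap's line; may be absent.
- graphite_1: Dark graphite block, 28 mm long (x), 14 mm wide (y), 14 mm high, 20 g. Origin: centre of its underside. Lies flat in one of the gaps, its length within 6 degrees of the gap's line; may be absent. All bits: four to six in all, one to three in each gap in any order, 11 mm or more clear between them and 15 mm or more behind the innermost.
- graphite_2: Dark graphite block, 28 mm long (x), 14 mm wide (y), 14 mm high, 20 g. Origin: centre of its underside. Lies flat in one of the gaps, its length within 6 degrees of the gap's line; may be absent. All bits: four to six in all, one to three in each gap in any order, 11 mm or more clear between them and 15 mm or more behind the innermost.
- tin: Open round aluminium tin, loose, 0.35 kg, 90 mm outer and 82 mm inner diameter, 70 mm high, floor 4 mm thick. Origin: centre of its underside, z up.
- lid: The tin's loose aluminium lid, 90 g, lying right way up on the table: a plug 76 mm across and 6 mm deep below, a disc 96 mm across and 4 mm thick, and on top a round wooden knob 20 mm across and 24 mm tall (10 to 34 mm above the origin). Origin: centre of the plug's underside, z up. Seated, the disc rests on the rim and the lid's origin is 64 mm above the tin's.
- ink_jar: Bystander: closed ink jar, 60 mm across, 75 mm tall. Origin: centre of its underside.
- tape_roll: Bystander: roll of paper tape lying flat, 90 mm across, 25 mm high. Origin: centre of its underside.
- mug: Bystander: white mug, 80 mm across, 90 mm tall. Origin: centre of its underside.
Not all that is in view belongs to the job. What is shaped like the lid but turquoise is not meant.

How it is judged:
On the way, in this order (a step that is already met when the one before it is completed fails the run):
1. every bit is out of the gaps, in front of their mouths (y of each of sharpener_1, eraser_1, graphite_1, sharpener_2, eraser_2, graphite_2 in the frame of organiser below -0.012 m), for 0.2 s.
2. every bit is in the tin (horizontal distance between each of sharpener_1, eraser_1, graphite_1, sharpener_2, eraser_2, graphite_2 and tin below 0.04 m and z of sharpener_1 in the frame of tin between 0 and 0.06 m and z of eraser_1 in the frame of tin between 0 and 0.06 m and z of graphite_1 in the frame of tin between 0 and 0.06 m and z of sharpener_2 in the frame of tin between 0 and 0.06 m and z of eraser_2 in the frame of tin between 0 and 0.06 m and z of graphite_2 in the frame of tin between 0 and 0.06 m), for 0.2 s.
At the end, for the whole second after the job is handed in: All bits present are in the tin (within 40 mm of its axis, under 60 mm up); tin upright; lid centred within 6 mm, its origin 60 to 67 mm above the tin's, level within 0.06 rad, at rest; rod upright (0.15 rad) on the cork pad, handle middle and hook tip both over the pad (all of step 2 and horizontal distance between lid and tin below 0.006 m and z of lid in the frame of tin between 0.06 and 0.067 m and angle between each of lid, tin's own z axis and vertical below 0.06 rad and linear speed of lid below 0.02 m/s and angle between rod's own z axis and vertical below 0.15 rad and height (world z) of rod below 0.015 m and y of rod in the frame of pad between -0.042 and 0.042 m and x of rod in the frame of pad between -0.16 and 0.16 m and y of hook_tip in the frame of pad between -0.042 and 0.042 m and x of hook_tip in the frame of pad between -0.16 and 0.16 m); the robot touches nothing.
It fails at once if a bystander (mug, ink jar or tape roll) is moved by more than 25 mm (distance of any of ink_jar, tape_roll, mug from where it was at the start of the episode above 0.025 m).
It fails at once if the fingers touch a bit that is still in a gap ((contact force between the fingers and sharpener_1 above 0.3 N and y of sharpener_1 in the frame of organiser between 0 and 0.155 m and x of sharpener_1 in the frame of organiser between -0.072 and 0.012 m and z of sharpener_1 in the frame of organiser below 0.04 m) or (contact force between the fingers and eraser_1 above 0.3 N and y of eraser_1 in the frame of organiser between 0 and 0.155 m and x of eraser_1 in the frame of organiser between -0.072 and 0.012 m and z of eraser_1 in the frame of organiser below 0.04 m) or (contact force between the fingers and graphite_1 above 0.3 N and y of graphite_1 in the frame of organiser between 0 and 0.155 m and x of graphite_1 in the frame of organiser between -0.072 and 0.012 m and z of graphite_1 in the frame of organiser below 0.04 m) or (contact force between the fingers and sharpener_2 above 0.3 N and y of sharpener_2 in the frame of organiser between 0 and 0.155 m and x of sharpener_2 in the frame of organiser between -0.072 and 0.012 m and z of sharpener_2 in the frame of organiser below 0.04 m) or (contact force between the fingers and eraser_2 above 0.3 N and y of eraser_2 in the frame of organiser between 0 and 0.155 m and x of eraser_2 in the frame of organiser between -0.072 and 0.012 m and z of eraser_2 in the frame of organiser below 0.04 m) or (contact force between the fingers and graphite_2 above 0.3 N and y of graphite_2 in the frame of organiser between 0 and 0.155 m and x of graphite_2 in the frame of organiser between -0.072 and 0.012 m and z of graphite_2 in the frame of organiser below 0.04 m)).
Of sharpener_1, eraser_1, graphite_1, sharpener_2, eraser_2, graphite_2 only 4 to 6 are there at a start; the rules pass over those that are not, and their reading is None.
At some moment in a run one of lid, tin may be knocked a few centimetres aside while the robot is not near it.
It also fails if it takes over 210 s, if anything falls off the work surface, if the arm or the gripper's body presses on something with over 40 N, if the wrist force passes 120 N, or if a joint passes its speed limit or range.

## Working session

There is one attempt and no reset: what is moved stays moved. The work goes in short steps, Python scripts to look and compute and a tool call to move; the robot and the scene stay as the last step left them, time stands still between calls to the robot, and variables do not carry over. Pictures are saved under pics/ and viewed, and the job is handed in when it is done.

Besides the shell and the picture viewer there is one more tool, called as name(argument=value, ...) on one line, values as JSON. drive_tool: Moves the arm, as the interface text tells. Its arguments: {"type":"object","properties":{"commands":{"type":"string"},"newtons":{"type":"number"}},"required":["commands"]}

```bash
mkdir -p pics; ls
cat > h.py <<'E'
import numpy as np, cv2
from station import ctrl
from scipy.spatial.transform import Rotation as R
def snap(n,f):
    im,d=ctrl.get_image(n); cv2.imwrite(f'pics/{f}.png',im); np.save(f'pics/{f}_d.npy',d); return im,d
def ray(n,u,v,info=None):
    i=info or ctrl.camera_info(n);K=np.array(i['K']);T=np.array(i['T'])
    x=(u-K[0,2])/K[0,0];y=(v-K[1,2])/K[1,1]
    if n=='wrist':
        r=np.hypot(x,y); s=np.sin(r)/r if r>1e-9 else 1; d=np.array([x*s,y*s,np.cos(r)])
    else: d=np.array([x,y,1.])
    return T[:3,3],T[:3,:3]@d
def onz(n,u,v,z,info=None):
    o,d=ray(n,u,v,info); return o+d*(z-o[2])/d[2]
E
python3 - <<'E'
from h import *
np.set_printoptions(precision=4,suppress=True)
print(ctrl.get_obs(), ctrl.grip_point_offset)
for n in('side','top','wrist'):
    i=ctrl.camera_info(n); print(n,i)
    snap(n,n+'0')
E
```

```text
pics
{'t': 0.0, 'q': array([ 1.12  ,  0.0533,  1.6143,  0.    ,  1.476 , -0.119 ]), 'dq': array([ 0.0009,  0.0003, -0.0009,  0.0002,  0.0003, -0.    ]), 'effort': array([  0.0009, -39.3696, -37.0175,  -0.    ,   0.0072,   0.    ]), 'tool_pos': array([0.2033, 0.5904, 0.2301]), 'tool_rot': array([ 0.2589,  1.5557, -0.262 ]), 'contact_force': array([-0.5252,  0.6404, -0.2272]), 'wrist_torque': array([-0.0311,  0.0317, -0.0047]), 'opening': 0.08526489617761276} 0.0187
side {'K': array([[499.1082,   0.    , 281.4957],
       [  0.    , 499.1082, 210.1727],
       [  0.    ,   0.    ,   1.    ]]), 'T': array([[ 0.933 , -0.2323,  0.2748,  0.0903],
       [-0.3598, -0.6135,  0.703 , -1.08  ],
       [ 0.0053, -0.7548, -0.656 ,  1.0194],
       [ 0.    ,  0.    ,  0.    ,  1.    ]])}
top {'K': array([[470.8668,   0.    , 281.7292],
       [  0.    , 470.8668, 203.4777],
       [  0.    ,   0.    ,   1.    ]]), 'T': array([[ 0.0065, -0.9983,  0.0576,  0.3856],
       [-0.9999, -0.007 , -0.0084, -0.0132],
       [ 0.0087, -0.0575, -0.9983,  1.5002],
       [ 0.    ,  0.    ,  0.    ,  1.    ]])}
wrist {'K': array([[325.1923,   0.    , 278.1704],
       [  0.    , 325.1923, 205.2421],
       [  0.    ,   0.    ,   1.    ]]), 'T': array([[ 0.326 ,  0.8934,  0.3091,  0.1243],
       [ 0.9454, -0.3073, -0.1089,  0.619 ],
       [-0.0023,  0.3277, -0.9448,  0.3729],
       [ 0.    ,  0.    ,  0.    ,  1.    ]])}
```

View pics/top0.png

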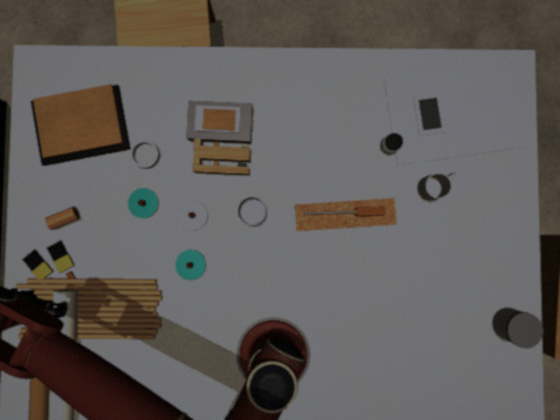

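View pics/side0.png

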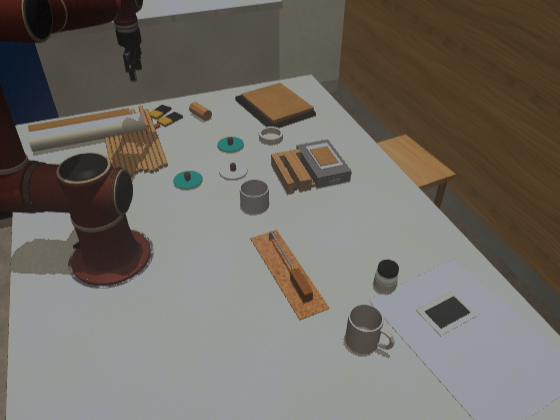

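View pics/wrist0.png

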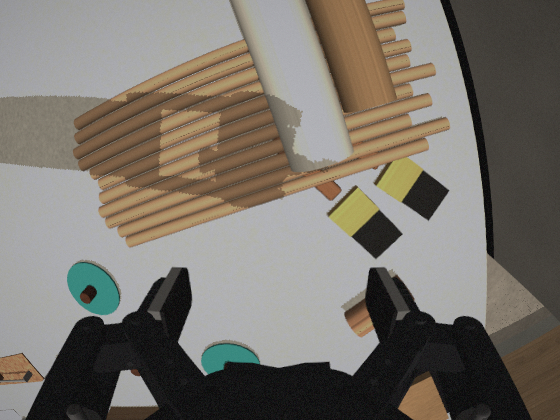

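The top view shows the organiser around (220,137) with its mouths facing right, the tin at (253,211), the white lid at (192,215), the rod on its pad at (345,212), and two turquoise decoy lids at (143,203) and (190,265). I'll enlarge it next.

Run:
```python
from h import *
im=cv2.imread('pics/top0.png')
c=cv2.resize(im[90:240,170:410],None,fx=3.3,fy=3.3,interpolation=cv2.INTER_CUBIC);c=np.clip(c.astype(float)*1.6,0,255).astype('uint8');cv2.imwrite('pics/c1.png',c)
im=cv2.imread('pics/side0.png')
c=cv2.resize(im[125:215,210:360],None,fx=5.3,fy=5.3,interpolation=cv2.INTER_CUBIC);c=np.clip(c.astype(float)*1.6,0,255).astype('uint8');cv2.imwrite('pics/c2.png',c)
for (u,v,z) in [(187,101,.045),(252,102,.045),(251,140,.045),(249,148,.045),(249,161,.045),(248,174,.045),(195,174,.045),(253,211,.07),(192,215,.02),(357,211,.03),(305,214,.03),(383,211,.034),(296,205,0),(395,200,0),(397,224,0),(298,230,0)]:
    print(u,v,onz('top',u,v,z).round(4))
```

```text
187 101 [0.7887 0.2732 0.045 ]
252 102 [0.7873 0.0698 0.045 ]
251 140 [0.6671 0.0717 0.045 ]
249 148 [0.6419 0.0777 0.045 ]
249 161 [0.6012 0.0773 0.045 ]
248 174 [0.5605 0.08   0.045 ]
195 174 [0.5593 0.2443 0.045 ]
253 211 [0.4446 0.062  0.07  ]
192 215 [0.4328 0.2559 0.02  ]
357 211 [ 0.4485 -0.2612  0.03  ]
305 214 [ 0.438  -0.0984  0.03  ]
383 211 [ 0.4489 -0.3418  0.034 ]
296 205 [ 0.4676 -0.0713  0.    ]
395 200 [ 0.4858 -0.3881  0.    ]
397 224 [ 0.4091 -0.3939  0.    ]
298 230 [ 0.388  -0.0781  0.    ]
```

View pics/c1.png

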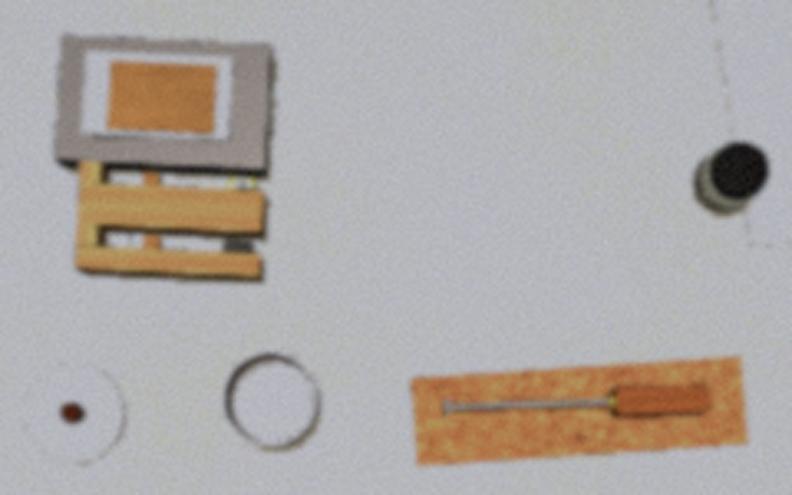

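View pics/c2.png

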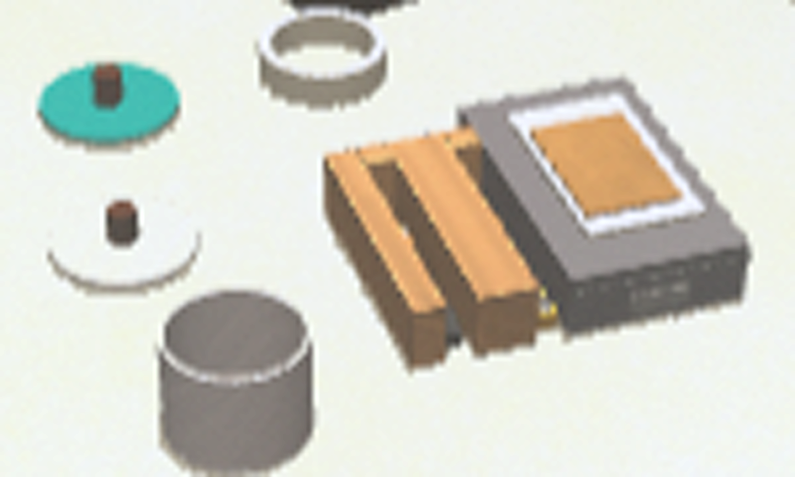

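```bash
cat >> h.py <<'E'
np.set_printoptions(precision=4,suppress=True)
def pose():
    o=ctrl.get_obs(); return np.array(o['tool_pos']),R.from_rotvec(o['tool_rot']).as_matrix(),o
def plan(target,yaw=None):
    """target TCP world; yaw = world angle of tool y (mod 180). prints units"""
    p,M,o=pose()
    s=M.T@(np.array(target)-p)/0.04
    cur=np.degrees(np.arctan2(M[1,1],M[0,1]))
    turn=0
    if yaw is not None:
        # tool x points down: +turn about x decreases world yaw
        d=(yaw-cur+90)%180-90; turn=-d/5
    print('t %.2f tcp'%o['t'],p,'yaw %.2f'%cur,'SHIFT',s.round(3),'TURN',round(turn,3),'rows>=',int(np.ceil(max(np.linalg.norm(s)*40/41.7,abs(turn)*5/7.16))),'F',o['contact_force'].round(1),'op',round(o['opening'],4),'q6 %.2f'%o['q'][5])
E
python3 - <<'E'
from h import *
p,M,o=pose(); print(M)
i=ctrl.camera_info('wrist');T=np.array(i['T']); print(M.T@(T[:3,3]-p), M.T@T[:3,:3])
plan([0.60,0.08,0.25],0)
E
```

```text
[[-0.0007  0.3257  0.9455]
 [-0.0014  0.9455 -0.3257]
 [-1.     -0.0016 -0.0002]]
[-0.1427  0.001  -0.0841] [[ 0.0005 -0.328   0.9447]
 [ 1.     -0.0002 -0.0005]
 [ 0.0003  0.9447  0.328 ]]
t 0.15 tcp [0.2034 0.5905 0.2303] yaw 70.99 SHIFT [-0.481 -8.837 13.532] TURN 14.198 rows>= 16 F [-0.4  0.4  0.9] op 0.0855 q6 -0.12
```

drive_tool(commands="-1 -1.0 -8.7 14.1 14.2;-1 -1.0 -8.7 14.1 14.2;-1 -1.0 -8.7 14.1 14.2;-1 -1.0 -8.7 14.1 14.2;-1 -1.0 -8.7 14.1 14.2;-1 -1.0 -8.7 14.1 14.2;-1 -1.0 -8.7 14.1 14.2;-1 -1.0 -8.7 14.1 14.2")

```text
t: 0.82
tool_pos: [0.415, 0.3317, 0.2513]
tool_rot: [1.036, 1.311, -1.036]
contact_force: [0.6, 1.5, -0.4]
opening: 0.0853
```

Run:
```python
from h import *
plan([0.63,0.07,0.25],0)
```

```text
t 0.82 tcp [0.415  0.3317 0.2513] yaw 13.35 SHIFT [0.032 3.718 7.606] TURN 2.671 rows>= 9 F [ 0.6  1.5 -0.4] op 0.0853 q6 0.30
```

drive_tool(commands="-1 0 3.7 7.6 2.67;-1 0 3.7 7.6 2.67;-1 0 3.7 7.6 2.67;-1 0 3.7 7.6 2.67;-1 0 3.7 7.6 2.67;-1 0 3.7 7.6 2.67;-1 0 3.7 7.6 2.67;-1 0 3.7 7.6 2.67")

```text
t: 1.48
tool_pos: [0.6279, 0.0749, 0.251]
tool_rot: [1.205, 1.212, -1.205]
contact_force: [0.2, 0.4, 0.4]
opening: 0.0854
```

drive_tool(commands="-1 0 0 0.7 0;-1 0 0 0.7 0;-1 0 0 0.7 0")

```text
t: 1.73
tool_pos: [0.6272, 0.0474, 0.2506]
tool_rot: [1.206, 1.212, -1.208]
contact_force: [-0.1, 1.2, -0.2]
opening: 0.0855
```

Run:
```python
from h import *
plan([0.63,0.07,0.25],0)
np.save('pics/w1_T.npy',ctrl.camera_info('wrist')['T'])
snap('wrist','w1')
```

```text
t 1.73 tcp [0.6272 0.0474 0.2506] yaw 0.18 SHIFT [ 0.015  0.071 -0.564] TURN 0.037 rows>= 1 F [-0.1  1.2 -0.2] op 0.0855 q6 -0.05
```

View pics/w1.png

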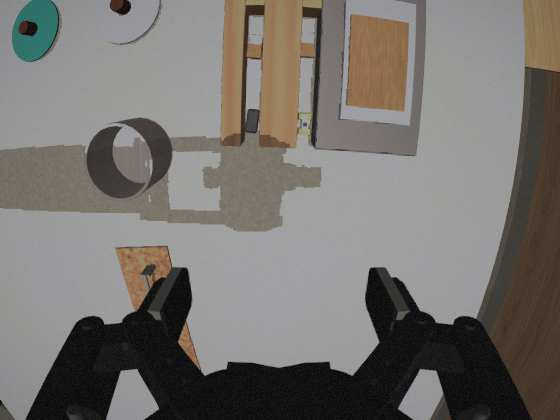

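Run:
```python
from h import *
im=cv2.imread('pics/w1.png')
c=cv2.resize(im[0:160,205:345],None,fx=3.7,fy=3.7,interpolation=cv2.INTER_CUBIC);cv2.imwrite('pics/c3.png',c)
d=np.load('pics/w1_d.npy'); print(d[30:130:6,253],d[30:140:6,306])
```

```text
[0.3446 0.3357 0.3385 0.3396 0.3438 0.3562 0.3596 0.3624 0.3647 0.3666
 0.3689 0.3723 0.     0.3751 0.3658 0.368  0.3693] [0.3445 0.3364 0.3381 0.3395 0.3431 0.3569 0.3583 0.363  0.3648 0.3664
 0.3685 0.3706 0.3726 0.376  0.3672 0.3684 0.3708 0.373  0.3868]
```

View pics/c3.png

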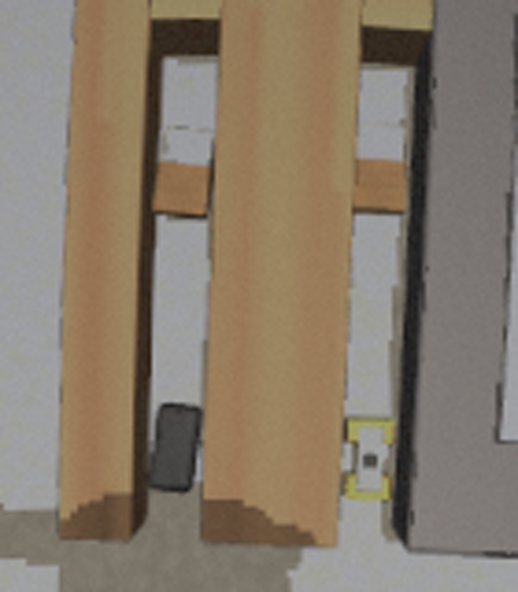

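Run:
```python
from h import *
i=ctrl.camera_info('wrist'); T=np.load('pics/w1_T.npy'); i=dict(K=i['K'],T=T)
def c(u,v,z): return onz('wrist',205+u/3.7,v/3.7,z,i)[:2].round(4)
for n,l in dict(bat2R=[(136,538),(150,60)],midL=[(202,543),(218,40)],midR=[(338,546),(360,20)],boxL=[(406,550),(432,20)],back=[(185,18),(395,25)]).items():
    print(n,[c(u,v,.045) for u,v in l])
print('graph',c(177,447,.014),'sharp',c(369,458,.012),'er2',[c(185,128,.012),c(182,213,.012)],'er1',[c(383,128,.012),c(379,213,.012)])
# rod from top
im=cv2.imread('pics/top0.png');hsv=cv2.cvtColor(im,cv2.COLOR_BGR2HSV)
sub=hsv[195:235,290:400]; print(hsv[211,370],hsv[205,340],hsv[212,330])
```

```text
bat2R [array([0.5883, 0.0802]), array([0.5931, 0.2212])]
midL [array([0.6076, 0.0786]), array([0.6123, 0.2269])]
midR [array([0.6473, 0.0778]), array([0.6525, 0.2335])]
boxL [array([0.6673, 0.0769]), array([0.673 , 0.2345])]
back [array([0.6029, 0.234 ]), array([0.6624, 0.2324])]
graph [0.5982 0.1046] sharp [0.6585 0.1011] er2 [array([0.6008, 0.2066]), array([0.5999, 0.179 ])] er1 [array([0.6619, 0.207 ]), array([0.6608, 0.1793])]
[ 11 177  95] [ 14 143 112] [15 40 89]
```

Four bits are visible. Gap 1 holds a sharpener at crop (369,458) and an eraser at rows 128–213. Gap 2 holds a graphite block at (177,447) and an eraser. The gaps run at a yaw of about -1.95°. Next I'll move over the rod.

Run:
```python
from h import *
plan([0.4485,-0.30,0.14],3)
```

```text
t 1.78 tcp [0.627  0.0486 0.2509] yaw 0.28 SHIFT [ 2.772 -4.503  8.694] TURN -0.543 rows>= 10 F [-1.   0.3  0.6] op 0.0855 q6 -0.05
```

drive_tool(commands="-1 2.77 -4.5 8.7 -0.54;-1 2.77 -4.5 8.7 -0.54;-1 2.77 -4.5 8.7 -0.54;-1 2.77 -4.5 8.7 -0.54;-1 2.77 -4.5 8.7 -0.54;-1 2.77 -4.5 8.7 -0.54;-1 2.77 -4.5 8.7 -0.54;-1 2.77 -4.5 8.7 -0.54")

```text
t: 2.45
tool_pos: [0.4809, -0.2367, 0.1605]
tool_rot: [1.168, 1.234, -1.167]
contact_force: [0.5, 1.0, 0.2]
opening: 0.0852
```

Run:
```python
from h import *
plan([0.4485,-0.30,0.14],3)
```

```text
t 2.45 tcp [ 0.4809 -0.2367  0.1605] yaw 3.19 SHIFT [ 0.512 -0.897  1.534] TURN 0.038 rows>= 2 F [0.5 1.  0.2] op 0.0852 q6 -0.65
```

drive_tool(commands="-1 0.3 -0.6 1.0 0;-1 0.4 -0.7 1.2 0;-1 0.4 -0.7 1.2 0;-1 0.4 -0.7 1.2 0")

```text
t: 2.78
tool_pos: [0.4562, -0.2855, 0.1444]
tool_rot: [1.171, 1.235, -1.17]
contact_force: [-0.5, 0.1, 0.1]
opening: 0.0857
```

Run:
```python
from h import *
plan([0.4485,-0.30,0.14],3)
np.save('pics/w2_T.npy',ctrl.camera_info('wrist')['T'])
snap('wrist','w2')
```

```text
t 2.78 tcp [ 0.4562 -0.2855  0.1444] yaw 3.03 SHIFT [ 0.111 -0.21   0.353] TURN 0.006 rows>= 1 F [-0.5  0.1  0.1] op 0.0857 q6 -0.75
```

View pics/w2.png

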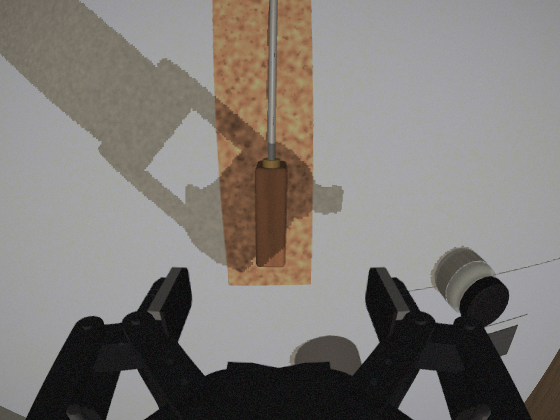

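Run:
```python
from h import *
i=ctrl.camera_info('wrist'); T=np.load('pics/w2_T.npy'); i=dict(K=i['K'],T=T)
im=cv2.imread('pics/w2.png');c=cv2.resize(im[140:290,210:330],None,fx=4,fy=4);cv2.imwrite('pics/c4.png',c)
for u,v,z in [(257,168,.037),(287,168,.037),(255,266,.037),(286,266,.037),(272.5,150,.035),(273.5,5,.035),(229,285,.003),(312,284,.003)]: print(u,v,onz('wrist',u,v,z,i))
```

```text
257 168 [ 0.4388 -0.2568  0.037 ]
287 168 [ 0.4624 -0.2555  0.037 ]
255 266 [ 0.4396 -0.3447  0.037 ]
286 266 [ 0.4669 -0.3431  0.037 ]
272.5 150 [ 0.4503 -0.2421  0.035 ]
273.5 5 [ 0.4451 -0.1275  0.035 ]
229 285 [ 0.4111 -0.3892  0.003 ]
312 284 [ 0.4972 -0.383   0.003 ]
```

View pics/c4.png

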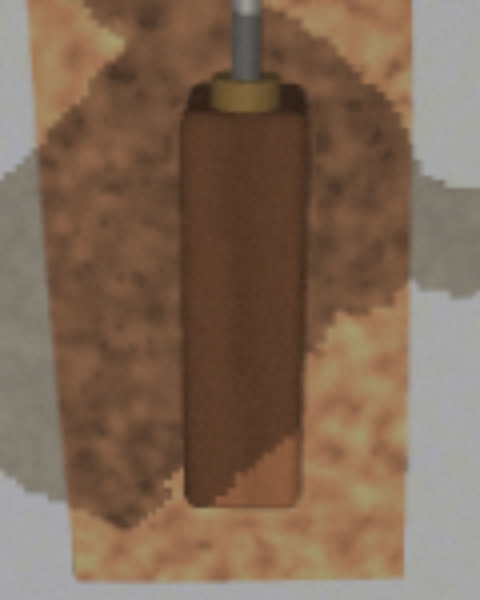

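Run:
```python
from h import *
plan([0.452,-0.2995,0.007],2.8)
```

```text
t 2.83 tcp [ 0.4568 -0.2851  0.145 ] yaw 3.11 SHIFT [ 3.449 -0.142  0.353] TURN 0.061 rows>= 4 F [-0.2  0.9 -0. ] op 0.0853 q6 -0.75
```

drive_tool(commands="-1 0.8 -0.14 0.35 0.06;-1 1.7 -0.14 0.35 0.06;-1 2.6 -0.14 0.35 0.06;-1 3.2 -0.14 0.35 0.06;-1 3.45 -0.14 0.35 0.06;-1 3.45 -0.14 0.35 0.06;-1 3.45 -0.14 0.35 0.06;-1 3.45 -0.14 0.35 0.06")

```text
t: 3.5
tool_pos: [0.4534, -0.3014, 0.0093]
tool_rot: [1.172, 1.227, -1.172]
contact_force: [0.8, -0.3, 0.6]
opening: 0.0856
```

Run:
```python
from h import *
plan([0.452,-0.2995,0.007],2.8)
```

```text
t 3.50 tcp [ 0.4534 -0.3014  0.0093] yaw 2.81 SHIFT [ 0.056 -0.032 -0.05 ] TURN 0.002 rows>= 1 F [ 0.8 -0.3  0.6] op 0.0856 q6 -0.77
```

drive_tool(commands="-0.2 0.06 0 0 0;0.6 0.06 0 0 0;0.8 0.06 0 0 0;0.8 0.06 0 0 0;0.8 0.06 0 0 0;0.8 0.06 0 0 0;0.8 0.06 0 0 0;0.8 0.06 0 0 0", newtons=70)

```text
t: 4.17
tool_pos: [0.4518, -0.3011, 0.0049]
tool_rot: [1.174, 1.23, -1.174]
contact_force: [-1.0, -1.0, 4.5]
opening: 0.0252
```

Run:
```python
from h import *
plan([0.452,-0.2995,0.1],2.8)
```

```text
t 4.17 tcp [ 0.4518 -0.3011  0.0049] yaw 2.74 SHIFT [-2.377  0.009 -0.039] TURN -0.013 rows>= 3 F [-1.  -1.   4.5] op 0.0252 q6 -0.77
```

drive_tool(commands="0.8 -0.8 0 0 0;0.8 -1.8 0 0 0;0.8 -2.6 0 0 0;0.8 -2.8 0 0 0;0.8 -2.8 0 0 0")

```text
t: 4.58
tool_pos: [0.4529, -0.302, 0.1196]
tool_rot: [1.173, 1.225, -1.173]
contact_force: [-0.5, -0.2, -0.9]
opening: 0.025
```

Run:
```python
from h import *
plan([0.655,0.014,0.12],-1.95)
snap('wrist','w3')
```

```text
t 4.58 tcp [ 0.4529 -0.302   0.1196] yaw 2.75 SHIFT [-0.02   5.425 -7.649] TURN 0.939 rows>= 9 F [-0.5 -0.2 -0.9] op 0.025 q6 -0.77
```

View pics/w3.png

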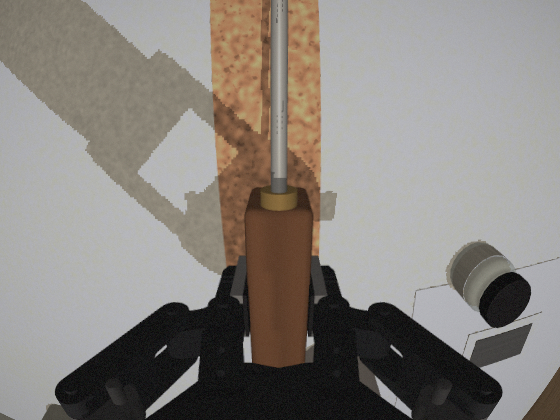

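The rod is held straight in the gripper, with the shank running up at column 279. I'm carrying it to the staging point above gap 1.

drive_tool(commands="0.8 0 5.4 -7.6 0.94;0.8 0 5.4 -7.6 0.94;0.8 0 5.4 -7.6 0.94;0.8 0 5.4 -7.6 0.94;0.8 0 5.4 -7.6 0.94;0.8 0 5.4 -7.6 0.94;0.8 0 5.4 -7.6 0.94;0.8 0 5.4 -7.6 0.94")

```text
t: 5.3
tool_pos: [0.6297, -0.0177, 0.1121]
tool_rot: [1.232, 1.198, -1.239]
contact_force: [0.6, -0.9, -0.7]
opening: 0.0249
```

Run:
```python
from h import *
plan([0.655,0.014,0.12],-1.95)
```

```text
t 5.30 tcp [ 0.6297 -0.0177  0.1121] yaw -1.95 SHIFT [-0.201  0.605 -0.813] TURN 0.0 rows>= 1 F [ 0.6 -0.9 -0.7] op 0.0249 q6 -0.11
```

drive_tool(commands="0.8 -0.05 0.4 -0.5 0;0.8 -0.05 0.4 -0.5 0;0.8 -0.05 0.4 -0.5 0;0.8 -0.05 0.4 -0.5 0")

```text
t: 5.63
tool_pos: [0.6459, -0.0008, 0.1152]
tool_rot: [1.232, 1.197, -1.238]
contact_force: [-0.0, 0.0, -1.3]
opening: 0.025
```

Run:
```python
from h import *
plan([0.655,0.014,0.12],-1.95)
np.save('pics/w4_T.npy',ctrl.camera_info('wrist')['T'])
snap('wrist','w4');snap('side','s4');im,_=snap('top','t4')
im=cv2.imread('pics/side_crop.png') if 0 else cv2.imread('pics/s4.png')
cv2.imwrite('pics/c5.png',cv2.resize(im[100:280,200:420],None,fx=3.4,fy=3.3,interpolation=cv2.INTER_CUBIC))
```

```text
t 5.63 tcp [ 0.6459 -0.0008  0.1152] yaw -1.96 SHIFT [-0.12   0.213 -0.378] TURN -0.002 rows>= 1 F [-0.   0.  -1.3] op 0.025 q6 -0.08
```

View pics/w4.png

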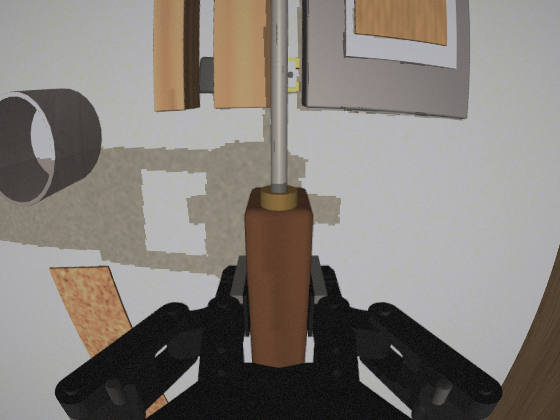

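View pics/c5.png

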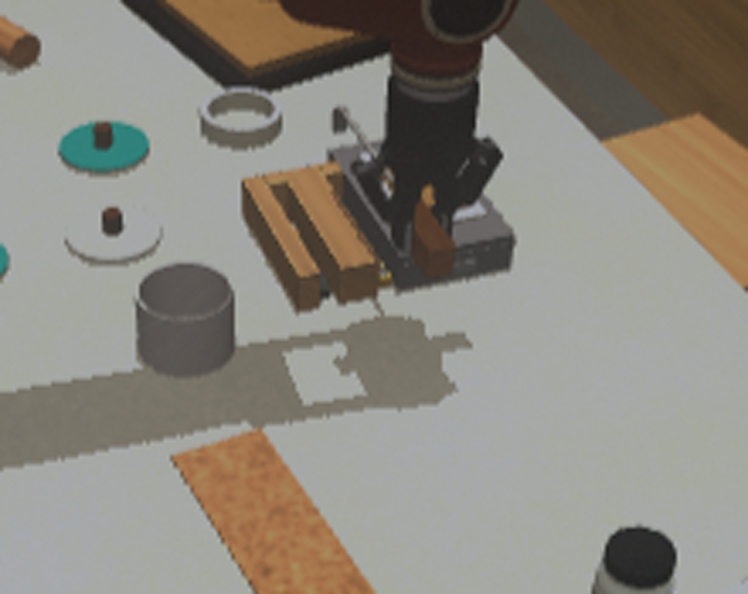

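Run:
```python
from h import *
i=ctrl.camera_info('wrist'); T=np.load('pics/w4_T.npy'); i=dict(K=i['K'],T=T)
im=cv2.imread('pics/w4.png');hsv=cv2.cvtColor(im,cv2.COLOR_BGR2HSV)
for v in (5,40,80,120,150,170):
    row=im[v,262:300].astype(int); print(v,row.sum(1))
cv2.imwrite('pics/c6.png',cv2.resize(im[0:200,200:340],None,fx=4,fy=3,interpolation=cv2.INTER_CUBIC))
t=cv2.imread('pics/t4.png');cv2.imwrite('pics/c7.png',np.clip(1.6*cv2.resize(t[90:200,170:310].astype(float),None,fx=5,fy=5,interpolation=cv2.INTER_CUBIC),0,255).astype('uint8'))
```

```text
5 [403 398 398 351 255 266 259 266 243 261 310 340 375 384 412 437 474 489
 455 419 405 385 370 343 293 288 485 521 520 512 522 522 528 524 522 523
 521 466]
40 [408 409 271 258 256 267 260 268 250 280 324 356 384 393 303 463 502 526
 482 439 418 391 372 349 307 298 455 518 524 520 519 525 536 528 524 497
 364 354]
80 [422 416 418 336 265 269 271 272 239 280 326 363 393 409 427 467 517 532
 503 451 415 395 381 351 301 293 521 545 543 549 547 550 550 546 503 388
 387 385]
120 [540 390 387 392 392 391 394 393 428 290 340 376 395 411 433 463 516 533
 495 447 421 396 377 343 293 361 504 541 550 545 548 539 546 548 544 539
 552 552]
150 [406 398 389 390 392 395 400 406 365 280 332 338 311 414 442 462 506 517
 478 447 424 398 367 337 302 356 493 544 545 547 538 548 552 554 553 550
 553 559]
170 [399 403 399 398 398 401 392 385 360 291 333 370 390 407 425 454 483 502
 474 439 415 400 364 333 300 356 407 411 392 395 387 388 380 380 381 383
 386 393]
```

View pics/c7.png

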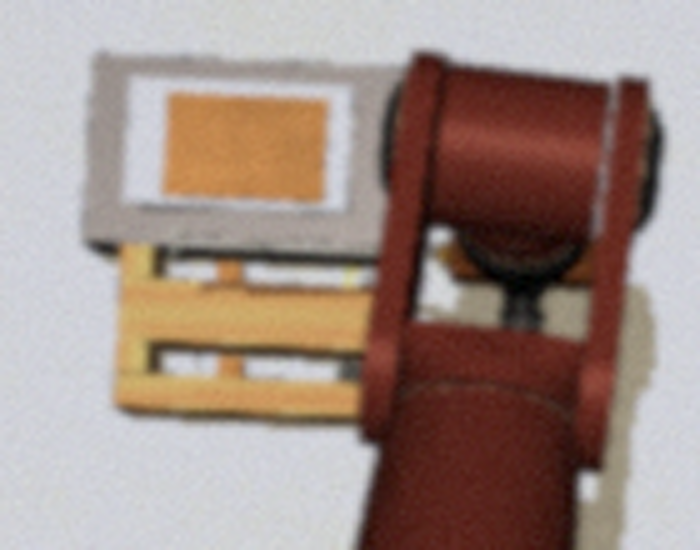

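View pics/c6.png

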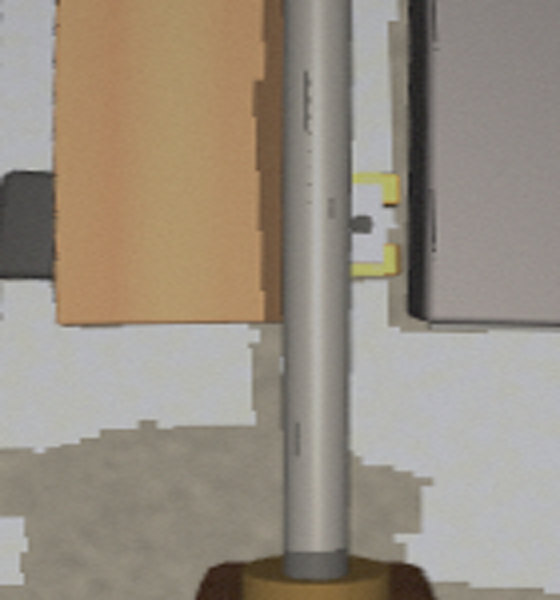

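Run:
```python
from h import *
i=ctrl.camera_info('wrist'); T=np.load('pics/w4_T.npy'); i=dict(K=i['K'],T=T)
z=.1152-.0019+.029
print('rod', [onz('wrist',u,v,z,i) for u,v in((279.3,5),(279,80),(278.8,170))])
p=np.array([.6459,-.0008,z]);d=np.array([.034,.9994,0])
def proj(n,P):
    c=ctrl.camera_info(n);K=np.array(c['K']);T=np.array(c['T']);q=K@(T[:3,:3].T@(P-T[:3,3]));return (q[:2]/q[2]).round(1)
for s in (.05,.1,.15,.205):
    print(s,proj('side',p+d*s),proj('top',p+d*s))
print('tip',proj('side',p+d*.205-[0,0,.028]))
im=cv2.imread('pics/s4.png');cv2.imwrite('pics/c8.png',cv2.resize(im[120:190,270:350],None,fx=8,fy=8,interpolation=cv2.INTER_CUBIC))
t=cv2.imread('pics/t4.png');cv2.imwrite('pics/c9.png',np.clip(1.6*cv2.resize(t[125:155,180:260].astype(float),None,fx=9,fy=9,interpolation=cv2.INTER_CUBIC),0,255).astype('uint8'))
```

```text
rod [array([0.6513, 0.1179, 0.1423]), array([0.6503, 0.0904, 0.1423]), array([0.6491, 0.058 , 0.1423])]
0.05 [317.3 157.7] [256.8 140.3]
0.1 [311.2 148.9] [239.6 139.6]
0.15 [305.4 140.6] [222.4 138.9]
0.205 [299.3 131.8] [203.5 138.1]
tip [299.1 139. ]
```

View pics/c8.png

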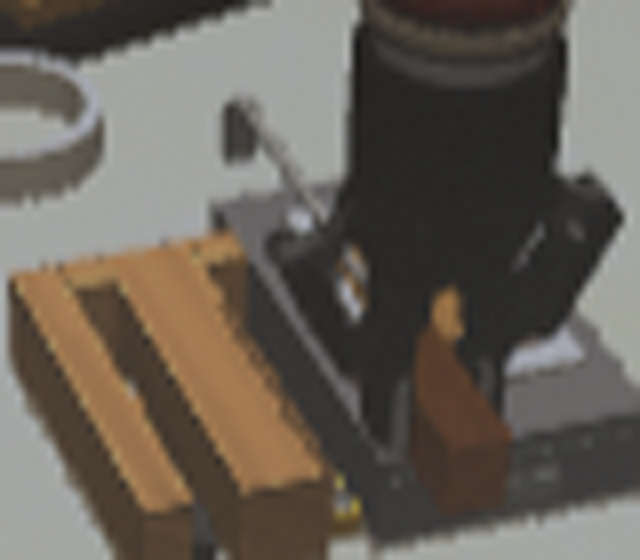

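View pics/c9.png

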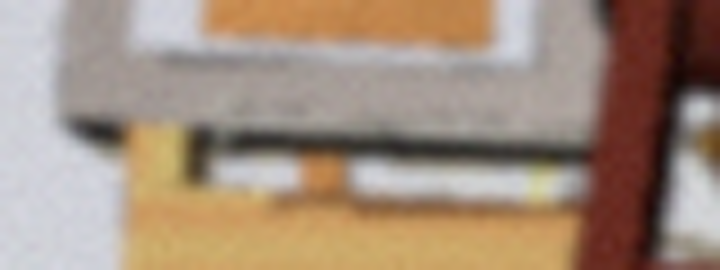

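Run:
```python
from h import *
plan([0.6539,0.0127,0.075],-1.95)
```

```text
t 5.78 tcp [ 0.6466 -0.0017  0.1171] yaw -2.06 SHIFT [ 1.051  0.171 -0.367] TURN -0.021 rows>= 2 F [ 0.5  0.2 -0.3] op 0.0252 q6 -0.08
```

drive_tool(commands="0.8 0.5 0.17 -0.36 0;0.8 1.05 0.17 -0.36 0;0.8 1.05 0.17 -0.36 0;0.8 1.05 0.17 -0.36 0;0.8 1.05 0.17 -0.36 0")

```text
t: 6.2
tool_pos: [0.6552, 0.0128, 0.0771]
tool_rot: [1.235, 1.192, -1.235]
contact_force: [0.5, -0.1, -0.6]
opening: 0.025
```

Run:
```python
from h import *
plan([0.6539,0.0127,0.075],-1.95)
np.save('pics/w5_T.npy',ctrl.camera_info('wrist')['T'])
im,_=snap('wrist','w5');s,_=snap('side','s5')
cv2.imwrite('pics/c10.png',cv2.resize(im[0:150,200:340],None,fx=4,fy=4,interpolation=cv2.INTER_CUBIC))
cv2.imwrite('pics/c11.png',cv2.resize(s[120:190,270:350],None,fx=8,fy=8,interpolation=cv2.INTER_CUBIC))
```

```text
t 6.20 tcp [0.6552 0.0128 0.0771] yaw -2.02 SHIFT [ 0.052 -0.033  0.003] TURN -0.014 rows>= 1 F [ 0.5 -0.1 -0.6] op 0.025 q6 -0.06
```

View pics/c10.png

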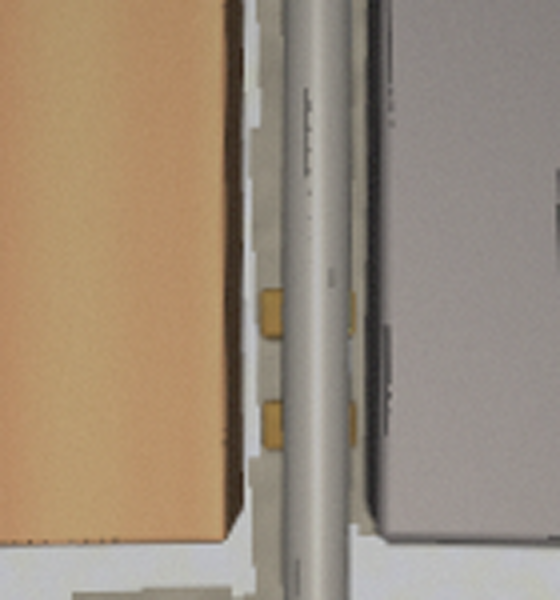

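View pics/c11.png

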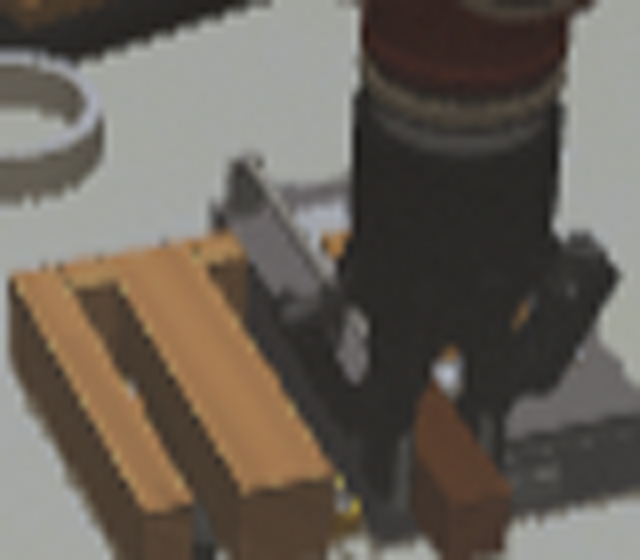

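Run:
```python
from h import *
i=ctrl.camera_info('wrist'); T=np.load('pics/w5_T.npy'); i=dict(K=i['K'],T=T)
c=lambda u,v,z:onz('wrist',200+u/4,v/4,z,i)
zr=.0771-.0019+.029
print('rod',c(317,590,zr),c(317,10,zr))
print('L',c(225,520,.045),c(225,10,.045),'R',c(386,520,.045),c(380,10,.045))
```

```text
rod [0.6588 0.0798 0.1042] [0.6606 0.1324 0.1042]
L [0.6467 0.0805 0.045 ] [0.6494 0.1506 0.045 ] R [0.6682 0.0797 0.045 ] [0.6697 0.1498 0.045 ]
```

drive_tool(commands="0.8 0 -0.035 0 0;0.8 0.3 -0.035 0 0;0.8 0.6 -0.035 0 0;0.8 0.9 -0.035 0 0;0.8 1.2 -0.035 0 0;0.8 1.2 -0.035 0 0;0.8 1.2 -0.035 0 0")

```text
t: 6.88
tool_pos: [0.6523, 0.0138, 0.0259]
tool_rot: [1.233, 1.196, -1.237]
contact_force: [0.2, 0.4, -0.8]
opening: 0.0252
```

Run:
```python
from h import *
plan([0.6539,0.0127,0.005],-1.95)
```

```text
t 6.88 tcp [0.6523 0.0138 0.0259] yaw -1.95 SHIFT [0.523 0.044 0.027] TURN -0.0 rows>= 1 F [ 0.2  0.4 -0.8] op 0.0252 q6 -0.06
```

drive_tool(commands="0.8 0.25 0.01 0 0;0.8 0.52 0.01 0 0;0.8 0.52 0.01 0 0;0.8 0.52 0.01 0 0")

```text
t: 7.22
tool_pos: [0.6533, 0.0137, 0.0062]
tool_rot: [1.233, 1.195, -1.236]
contact_force: [-1.3, 0.4, -1.4]
opening: 0.0251
```

Run:
```python
from h import *
plan([0.6539-.034*.17,0.0127-.17,0.005],-1.95)
im,_=snap('wrist','w6');s,_=snap('side','s6')
cv2.imwrite('pics/c12.png',cv2.resize(s[110:200,260:350],None,fx=6,fy=6,interpolation=cv2.INTER_CUBIC))
```

```text
t 7.22 tcp [0.6533 0.0137 0.0062] yaw -1.96 SHIFT [0.029 0.018 4.278] TURN -0.001 rows>= 5 F [-1.3  0.4 -1.4] op 0.0251 q6 -0.06
```

View pics/c12.png

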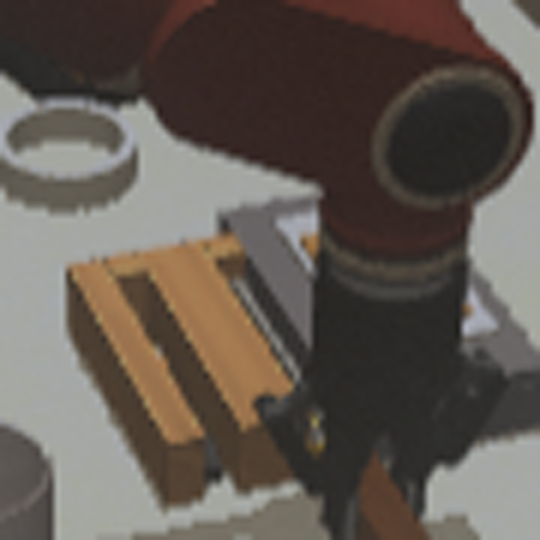

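View pics/w6.png

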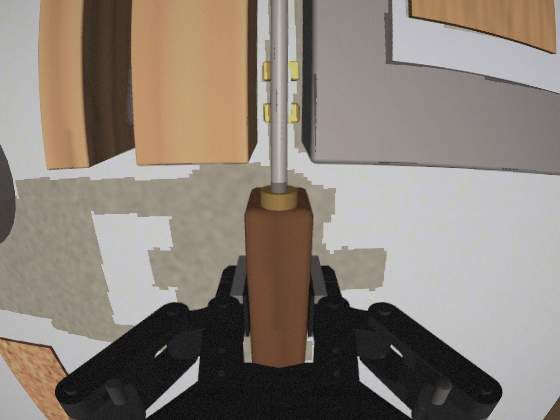

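The hook is down in gap 1 behind the eraser, with the rod running between the walls at column 280. Now I'll drag it out.

drive_tool(commands="0.8 0.03 0.01 0.15 0;0.8 0.03 0.01 0.45 0;0.8 0.03 0.01 0.75 0;0.8 0.03 0.01 1.05 0;0.8 0.03 0.01 1.35 0;0.8 0.03 0.01 1.65 0;0.8 0.03 0.01 1.95 0;0.8 0.03 0.01 2.25 0")

```text
t: 7.98
tool_pos: [0.6514, -0.0779, 0.0063]
tool_rot: [1.235, 1.193, -1.235]
contact_force: [-0.5, 1.7, -0.7]
opening: 0.025
```

Run:
```python
from h import *
plan([0.6539-.034*.17,0.0127-.17,0.005],-1.95)
im,_=snap('wrist','w7')
```

```text
t 7.98 tcp [ 0.6514 -0.0779  0.0063] yaw -1.99 SHIFT [ 0.033 -0.012  1.987] TURN -0.009 rows>= 2 F [-0.5  1.7 -0.7] op 0.025 q6 -0.20
```

View pics/w7.png

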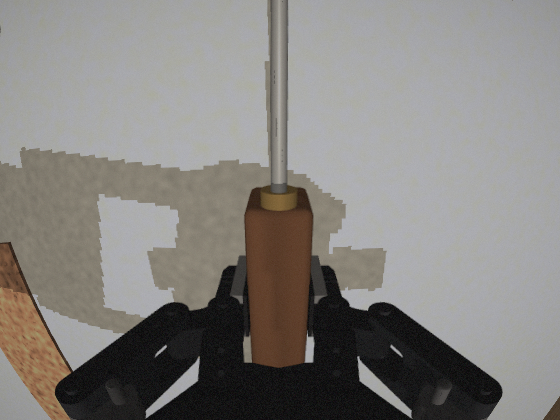

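drive_tool(commands="0.8 0.02 0 0.3 0;0.8 0.02 0 0.6 0;0.8 0.02 0 0.9 0;0.8 0.02 0 1.2 0;0.8 0.02 0 1.5 0;0.8 0.02 0 1.75 0;0.8 0.02 0 1.9 0;0.8 0.02 0 1.95 0")

```text
t: 8.7
tool_pos: [0.6488, -0.1556, 0.0055]
tool_rot: [1.235, 1.192, -1.235]
contact_force: [0.1, 0.7, -1.9]
opening: 0.0248
```

Run:
```python
from h import *
plan([0.6539-.034*.17,0.0127-.17,0.005],-1.95)
s,_=snap('side','s8');t,_=snap('top','t8')
cv2.imwrite('pics/c13.png',cv2.resize(s[120:250,220:370],None,fx=5,fy=4.5,interpolation=cv2.INTER_CUBIC))
cv2.imwrite('pics/c14.png',np.clip(1.6*cv2.resize(t[90:240,170:330].astype(float),None,fx=4.5,fy=4,interpolation=cv2.INTER_CUBIC),0,255).astype('uint8'))
```

```text
t 8.70 tcp [ 0.6488 -0.1556  0.0055] yaw -2.02 SHIFT [ 0.014 -0.016  0.043] TURN -0.015 rows>= 1 F [ 0.1  0.7 -1.9] op 0.0248 q6 -0.31
```

View pics/c13.png

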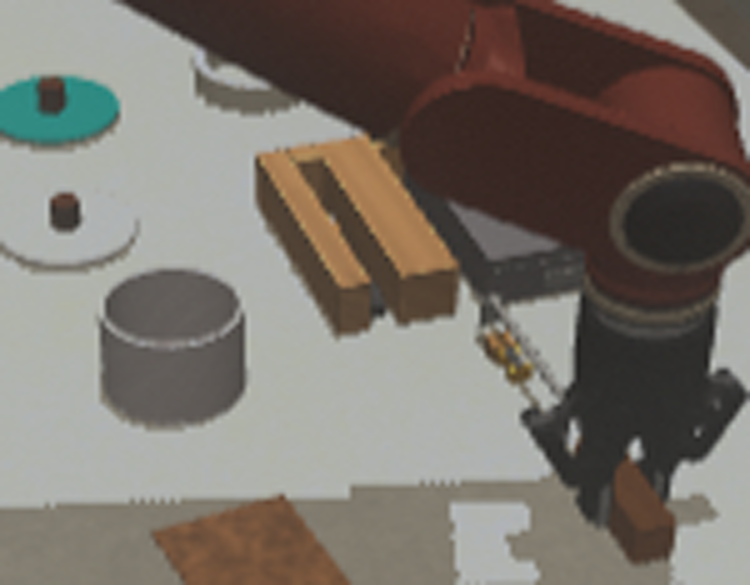

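View pics/c14.png

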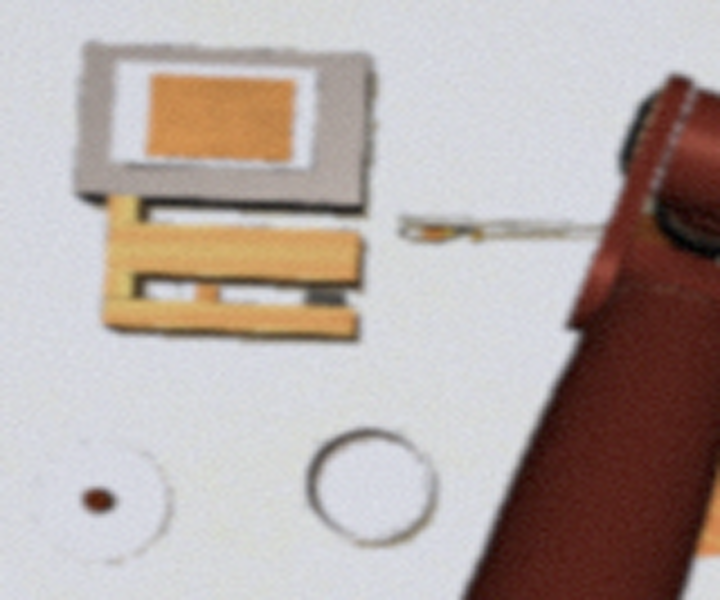

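Gap 1 is clear: the eraser and sharpener lie under the rod in front of the mouth, around crop (430,232). I'll lift and move to gap 2.

drive_tool(commands="0.8 0 0 -0.1 0;0.8 -0.3 0 -0.1 0;0.8 -0.9 0 -0.1 0;0.8 -1.8 0 -0.1 0;0.8 -2.5 0 -0.1 0;0.8 -2.5 0 -0.1 0")

```text
t: 9.3
tool_pos: [0.6538, -0.151, 0.1152]
tool_rot: [1.236, 1.18, -1.225]
contact_force: [0.5, -1.0, 0.6]
opening: 0.0251
```

Run:
```python
from h import *
plan([0.594,0.0152,0.08],-1.95)
```

```text
t 9.30 tcp [ 0.6538 -0.151   0.1152] yaw -1.88 SHIFT [ 0.841 -1.643 -4.108] TURN 0.013 rows>= 5 F [ 0.5 -1.   0.6] op 0.0251 q6 -0.30
```

drive_tool(commands="0.8 0.4 -0.8 -0.8 0;0.8 0.4 -1.6 -1.6 0;0.8 0.4 -1.6 -2.4 0;0.8 0.4 -1.6 -3.2 0;0.8 0.6 -1.6 -3.8 0;0.8 0.8 -1.6 -4.1 0;0.8 0.8 -1.6 -4.1 0;0.8 0.8 -1.6 -4.1 0")

```text
t: 9.97
tool_pos: [0.5899, 0.0161, 0.0726]
tool_rot: [1.232, 1.195, -1.235]
contact_force: [-0.0, 0.1, -0.8]
opening: 0.0255
```

Run:
```python
from h import *
plan([0.594,0.0152,0.08],-1.95)
```

```text
t 9.97 tcp [0.5899 0.0161 0.0726] yaw -1.86 SHIFT [-0.185  0.103  0.02 ] TURN 0.017 rows>= 1 F [-0.   0.1 -0.8] op 0.0255 q6 -0.07
```

drive_tool(commands="0.8 -0.05 0.09 0.02 0;0.8 -0.05 0.09 0.02 0;0.8 -0.05 0.09 0.02 0")

```text
t: 10.22
tool_pos: [0.5951, 0.0136, 0.0762]
tool_rot: [1.236, 1.191, -1.235]
contact_force: [-0.1, -0.9, -1.6]
opening: 0.0253
```

Run:
```python
from h import *
plan([0.594,0.0152,0.075],-1.95)
T=ctrl.camera_info('wrist')['T'];np.save('pics/w9_T.npy',T)
im,_=snap('wrist','w9')
cv2.imwrite('pics/c15.png',cv2.resize(im[0:150,200:340],None,fx=4,fy=4,interpolation=cv2.INTER_CUBIC))
```

```text
t 10.22 tcp [0.5951 0.0136 0.0762] yaw -2.05 SHIFT [ 0.031 -0.028 -0.039] TURN -0.02 rows>= 1 F [-0.1 -0.9 -1.6] op 0.0253 q6 -0.07
```

View pics/c15.png

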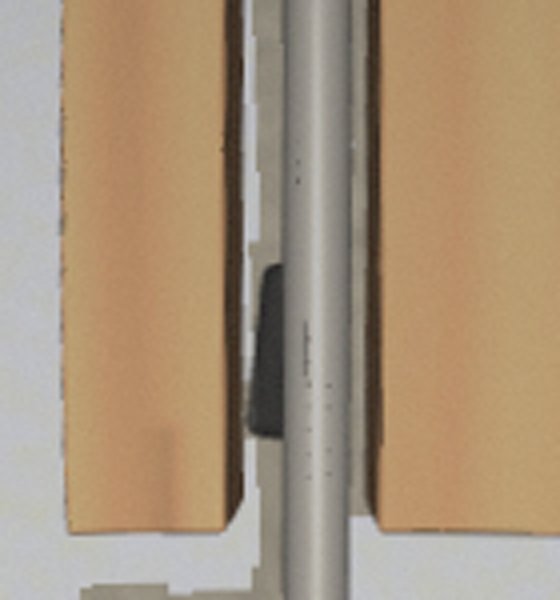

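View pics/w9.png

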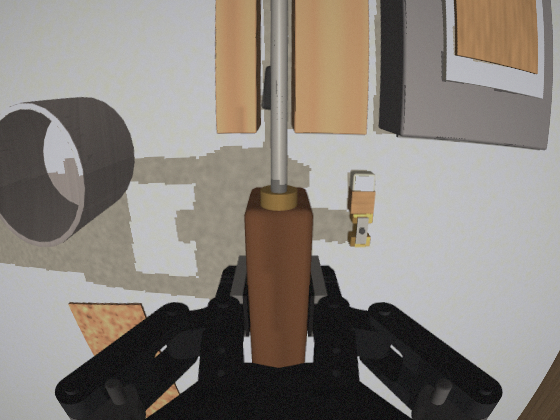

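drive_tool(commands="0.8 0 -0.04 -0.03 0;0.8 0.3 -0.04 -0.03 0;0.8 0.7 -0.04 -0.03 0;0.8 1.1 -0.04 -0.03 0;0.8 1.4 -0.04 -0.03 0;0.8 1.7 -0.04 -0.03 0;0.8 1.76 -0.04 -0.03 0;0.8 1.76 -0.04 -0.03 0")

```text
t: 10.93
tool_pos: [0.5916, 0.0162, 0.0036]
tool_rot: [1.233, 1.195, -1.236]
contact_force: [0.6, -0.2, -1.2]
opening: 0.0249
```

Run:
```python
from h import *
plan([0.594-.034*.17,0.0142-.17,0.006],-1.95)
s,_=snap('side','s10');
cv2.imwrite('pics/c16.png',cv2.resize(s[120:220,240:360],None,fx=6,fy=6,interpolation=cv2.INTER_CUBIC))
```

```text
t 10.93 tcp [0.5916 0.0162 0.0036] yaw -1.95 SHIFT [-0.061  0.062  4.301] TURN -0.001 rows>= 5 F [ 0.6 -0.2 -1.2] op 0.0249 q6 -0.06
```

View pics/c16.png

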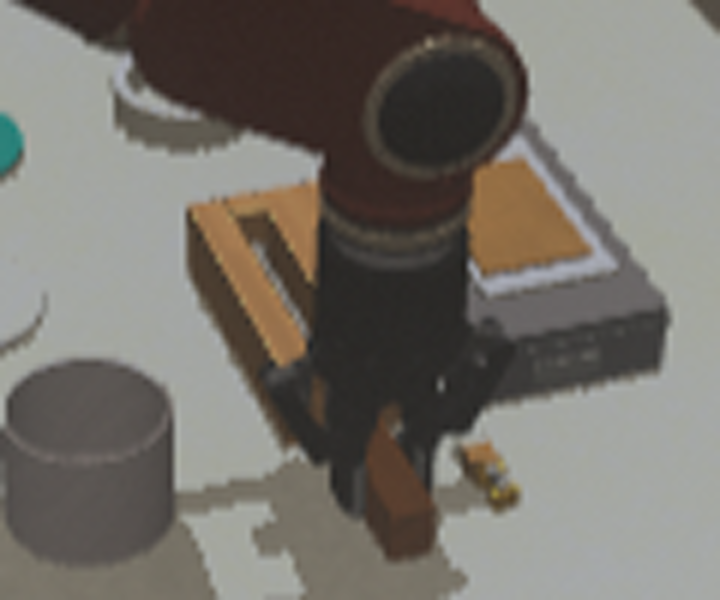

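The rod is down in gap 2 with no contact force, and the gap 1 pair at crop (490,475) is untouched. I'll drag gap 2 now.

drive_tool(commands="0.8 -0.04 0.02 0.15 0;0.8 -0.04 0.02 0.45 0;0.8 -0.04 0.02 0.75 0;0.8 -0.04 0.02 1.05 0;0.8 -0.04 0.02 1.35 0;0.8 -0.04 0.02 1.65 0;0.8 -0.04 0.02 1.95 0;0.8 -0.04 0.02 2.25 0")

```text
t: 11.65
tool_pos: [0.5902, -0.0753, 0.0067]
tool_rot: [1.235, 1.193, -1.235]
contact_force: [0.1, 1.0, -2.0]
opening: 0.025
```

Run:
```python
from h import *
plan([0.594-.034*.17,0.0142-.17,0.006],-1.95)
```

```text
t 11.65 tcp [ 0.5902 -0.0753  0.0067] yaw -1.99 SHIFT [0.017 0.021 2.012] TURN -0.008 rows>= 2 F [ 0.1  1.  -2. ] op 0.025 q6 -0.22
```

drive_tool(commands="0.8 0.02 0 0.3 0;0.8 0.02 0 0.6 0;0.8 0.02 0 0.9 0;0.8 0.02 0 1.2 0;0.8 0.02 0 1.5 0;0.8 0.02 0 1.75 0;0.8 0.02 0 1.9 0;0.8 0.02 0 1.95 0")

```text
t: 12.32
tool_pos: [0.5877, -0.153, 0.0059]
tool_rot: [1.235, 1.192, -1.235]
contact_force: [-0.5, 0.7, -0.5]
opening: 0.0249
```

Run:
```python
from h import *
plan([0.594-.034*.17,0.0142-.17,0.006],-1.95)
s,_=snap('side','s11');t,_=snap('top','t11')
cv2.imwrite('pics/c17.png',cv2.resize(s[120:250,220:370],None,fx=5,fy=4.5,interpolation=cv2.INTER_CUBIC))
cv2.imwrite('pics/c18.png',np.clip(1.6*cv2.resize(t[90:240,170:330].astype(float),None,fx=4.5,fy=4,interpolation=cv2.INTER_CUBIC),0,255).astype('uint8'))
```

```text
t 12.32 tcp [ 0.5877 -0.153   0.0059] yaw -2.02 SHIFT [-0.002  0.016  0.07 ] TURN -0.013 rows>= 1 F [-0.5  0.7 -0.5] op 0.0249 q6 -0.34
```

View pics/c17.png

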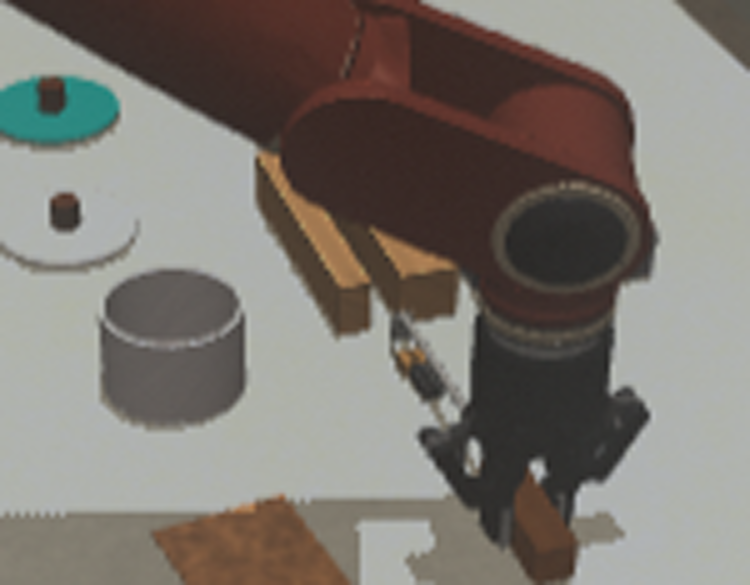

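View pics/c18.png

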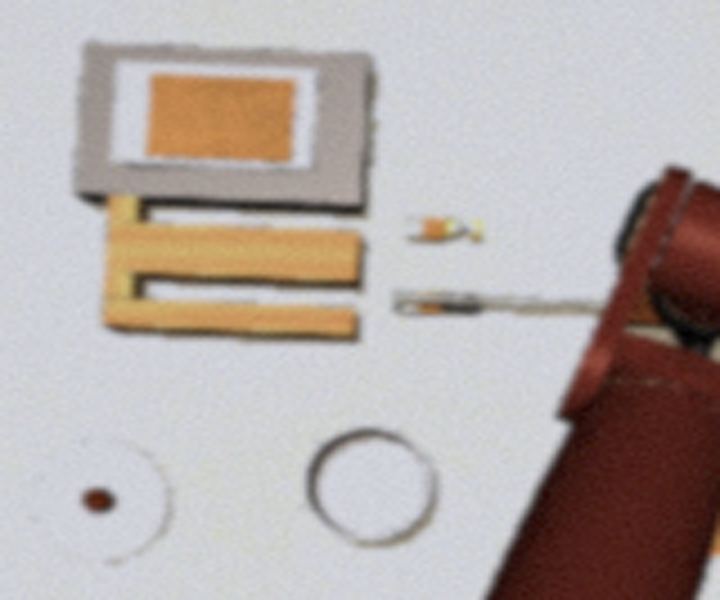

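Both gaps are empty and all four bits are out. I'm returning the rod to its pad.

drive_tool(commands="0.8 0 0 -0.1 0;0.8 -0.3 0 -0.1 0;0.8 -0.9 0 -0.1 0;0.8 -1.8 0 -0.1 0;0.8 -2.5 0 -0.1 0;0.8 -2.5 0 -0.1 0")

```text
t: 12.92
tool_pos: [0.5926, -0.1487, 0.115]
tool_rot: [1.236, 1.18, -1.226]
contact_force: [1.4, -0.4, 0.5]
opening: 0.0252
```

Run:
```python
from h import *
plan([0.4525,-0.301,0.09],2.75)
```

```text
t 12.92 tcp [ 0.5926 -0.1487  0.115 ] yaw -1.88 SHIFT [ 0.597 -3.383  3.918] TURN -0.926 rows>= 5 F [ 1.4 -0.4  0.5] op 0.0252 q6 -0.33
```

drive_tool(commands="0.8 0 -0.7 0.8 -0.2;0.8 0 -1.4 1.6 -0.4;0.8 0 -2.1 2.4 -0.6;0.8 0.2 -2.8 3.2 -0.8;0.8 0.5 -3.3 3.8 -0.92;0.8 0.55 -3.38 3.92 -0.92;0.8 0.55 -3.38 3.92 -0.92;0.8 0.55 -3.38 3.92 -0.92")

```text
t: 13.58
tool_pos: [0.4476, -0.2994, 0.084]
tool_rot: [1.176, 1.231, -1.175]
contact_force: [0.5, -0.0, -1.3]
opening: 0.0251
```

Run:
```python
from h import *
plan([0.4525,-0.301,0.0055],2.75)
s,_=snap('side','s12')
cv2.imwrite('pics/c19.png',cv2.resize(s[180:330,220:370],None,fx=5,fy=4,interpolation=cv2.INTER_CUBIC))
```

```text
t 13.58 tcp [ 0.4476 -0.2994  0.084 ] yaw 2.62 SHIFT [1.963 0.12  0.046] TURN -0.027 rows>= 2 F [ 0.5 -0.  -1.3] op 0.0251 q6 -0.77
```

View pics/c19.png

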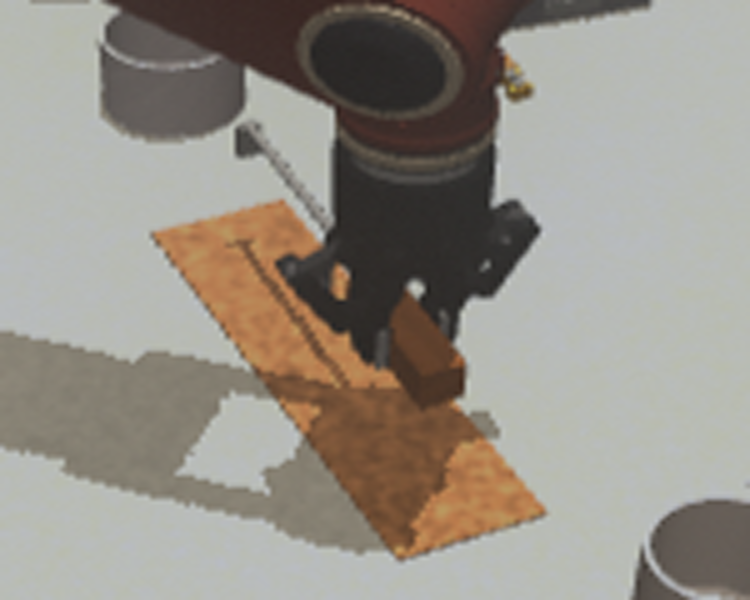

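drive_tool(commands="0.8 0.4 0.1 0.04 0;0.8 0.9 0.1 0.04 0;0.8 1.3 0.1 0.04 0;0.8 1.6 0.1 0.04 0;0.8 1.8 0.1 0.04 0;0.8 1.9 0.1 0.04 0;0.8 1.93 0.1 0.04 0;0.8 1.93 0.1 0.04 0")

```text
t: 14.3
tool_pos: [0.4519, -0.3013, 0.0071]
tool_rot: [1.175, 1.23, -1.175]
contact_force: [-0.1, 0.4, -0.9]
opening: 0.0251
```

Run:
```python
from h import *
plan([0.4525,-0.301,0.0055],2.75)
```

```text
t 14.30 tcp [ 0.4519 -0.3013  0.0071] yaw 2.67 SHIFT [ 0.039  0.014 -0.007] TURN -0.016 rows>= 1 F [-0.1  0.4 -0.9] op 0.0251 q6 -0.77
```

Now I'll lower the last bit and open.

drive_tool(commands="0.8 0.05 0.01 0 0;0.8 0.05 0.01 0 0;0 0.05 0.01 0 0;-1 0.05 0.01 0 0;-1 0.05 0.01 0 0;-1 0.05 0.01 0 0;-1 0.05 0.01 0 0;-1 0.05 0.01 0 0")

```text
t: 14.97
tool_pos: [0.4519, -0.3014, 0.0048]
tool_rot: [1.175, 1.23, -1.175]
contact_force: [0.2, -0.0, 0.3]
opening: 0.0854
```

drive_tool(commands="-1 -0.5 0 0 0;-1 -1.3 0 0 0;-1 -2.2 0 0 0;-1 -3 0 0 0;-1 -3.4 0 0 0;-1 -3.4 0 0 0")

```text
t: 15.47
tool_pos: [0.4543, -0.3035, 0.1465]
tool_rot: [1.174, 1.22, -1.173]
contact_force: [0.9, -0.9, -0.1]
opening: 0.0854
```

Run:
```python
from h import *
plan([0.65,-0.1,0.15],-2)
im,_=snap('wrist','w13');s,_=snap('side','s13')
cv2.imwrite('pics/c20.png',cv2.resize(s[180:330,220:370],None,fx=5,fy=4,interpolation=cv2.INTER_CUBIC))
```

```text
t 15.47 tcp [ 0.4543 -0.3035  0.1465] yaw 2.65 SHIFT [-0.084  5.122 -4.854] TURN 0.93 rows>= 7 F [ 0.9 -0.9 -0.1] op 0.0854 q6 -0.77
```

View pics/c20.png

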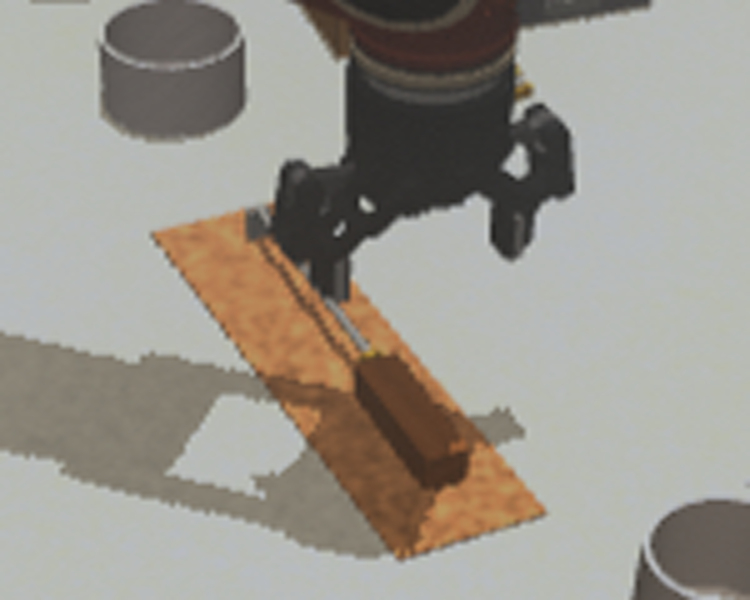

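View pics/w13.png

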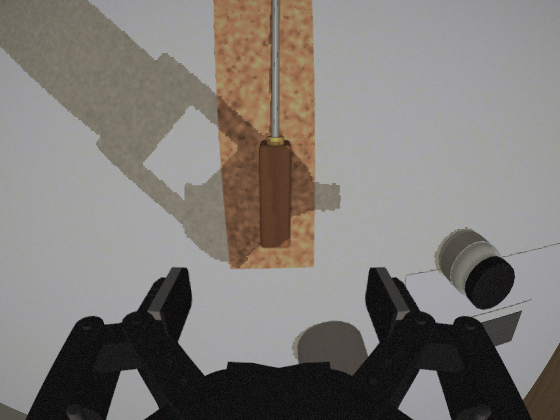

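The rod is back upright on the pad. Now I'll look over the bits.

drive_tool(commands="0 0 0.65 -0.8 0.3;0 0 1.3 -1.6 0.6;0 0 1.9 -2.4 0.9;0 0 2.6 -3.2 0.93;0 0 3.2 -4 0.93;0 0 3.8 -4.8 0.93;0 -0.5 4.3 -5.5 0.93;0 -0.9 4.5 -6.6 0.93")

```text
t: 16.23
tool_pos: [0.6188, -0.0335, 0.1715]
tool_rot: [1.233, 1.196, -1.239]
contact_force: [0.0, 0.0, 0.8]
opening: 0.0426
```

drive_tool(commands="0 0 0 0 0;0 0 0 0 0;0 0 0 0 0")

```text
t: 16.48
tool_pos: [0.6174, -0.0346, 0.1721]
tool_rot: [1.233, 1.196, -1.238]
contact_force: [0.9, -0.1, -0.7]
opening: 0.0431
```

Run:
```python
from h import *
plan([0.625,-0.03,0.18],-2)
np.save('pics/w14_T.npy',ctrl.camera_info('wrist')['T'])
im,_=snap('wrist','w14')
```

```text
t 16.48 tcp [ 0.6174 -0.0346  0.1721] yaw -1.97 SHIFT [-0.199  0.186 -0.122] TURN 0.005 rows>= 1 F [ 0.9 -0.1 -0.7] op 0.0431 q6 -0.14
```

View pics/w14.png

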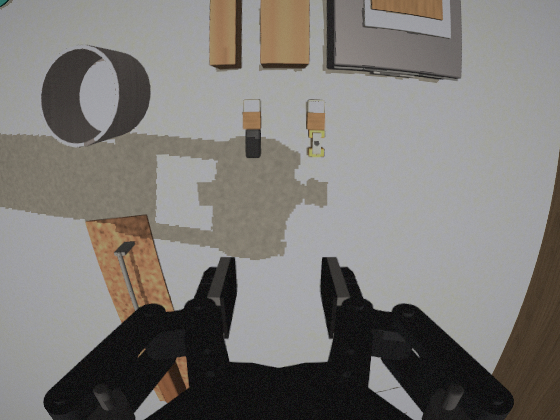

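Run:
```python
from h import *
i=ctrl.camera_info('wrist'); T=np.load('pics/w14_T.npy'); i=dict(K=i['K'],T=T)
for n,l in dict(graph=[(253,129.5),(253,158)],er2=[(252,99.5),(251.5,129)],sharp=[(316.5,130.5),(317,157)],er1=[(316.5,99.5),(316,130)]).items():
    a,b=[onz('wrist',u,v,.013,i) for u,v in l]; print(n,a[:2],b[:2],'c',((a+b)/2)[:2],'len',np.linalg.norm(a-b), 'yaw',np.degrees(np.arctan2((a-b)[1],(a-b)[0]))-90)
im=cv2.imread('pics/w14.png');cv2.imwrite('pics/c21.png',cv2.resize(im[80:180,220:350],None,fx=6,fy=6,interpolation=cv2.INTER_CUBIC))
```

```text
graph [0.5961 0.021 ] [ 0.5947 -0.0061] c [0.5954 0.0074] len 0.02709414992357124 yaw -2.910994335629354
er2 [0.5965 0.049 ] [0.5947 0.0215] c [0.5956 0.0352] len 0.027544839279626695 yaw -3.638486407535595
sharp [0.6549 0.0182] [ 0.6551 -0.0071] c [0.655  0.0056] len 0.025244939971636772 yaw 0.48344954202343615
er1 [0.6554 0.0472] [0.6545 0.0187] c [0.655  0.0329] len 0.028529266326908755 yaw -1.9371754466172746
```

View pics/c21.png

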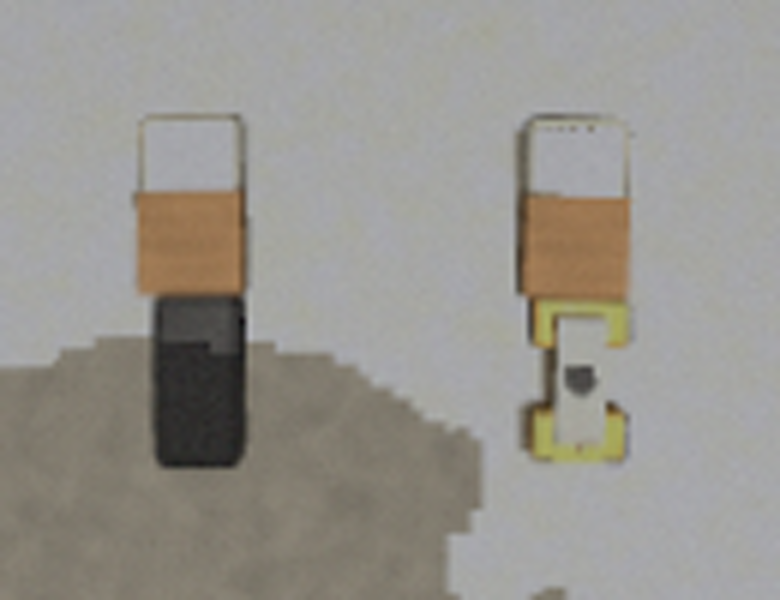

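Run:
```python
from h import *
plan([0.5954,0.007,0.003],-2.5)
```

```text
t 16.53 tcp [ 0.6172 -0.0353  0.1721] yaw -2.05 SHIFT [ 4.23  -0.565 -1.036] TURN 0.091 rows>= 5 F [ 0.3 -0.8 -0.2] op 0.0423 q6 -0.14
```

drive_tool(commands="0 0.8 -0.56 -1.03 0.09;0 1.7 -0.56 -1.03 0.09;0 2.6 -0.56 -1.03 0.09;0 3.2 -0.56 -1.03 0.09;0 3.4 -0.56 -1.03 0.09;0 3.4 -0.56 -1.03 0.09;0 3.4 -0.56 -1.03 0.09")

```text
t: 17.12
tool_pos: [0.5979, 0.0062, 0.039]
tool_rot: [1.242, 1.188, -1.242]
contact_force: [-0.0, -0.5, 0.2]
opening: 0.0424
```

Run:
```python
from h import *
plan([0.5954,0.007,0.003],-2.5)
snap('wrist','w15')
```

```text
t 17.12 tcp [0.5979 0.0062 0.039 ] yaw -2.55 SHIFT [ 0.9   -0.064 -0.018] TURN -0.009 rows>= 1 F [-0.  -0.5  0.2] op 0.0424 q6 -0.07
```

View pics/w15.png

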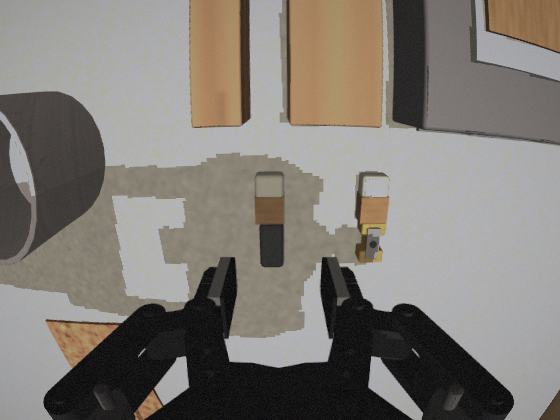

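drive_tool(commands="0 0.4 -0.06 -0.02 0;0 0.8 -0.06 -0.02 0;0 0.9 -0.06 -0.02 0;0 0.9 -0.06 -0.02 0;0.6 0.9 -0.06 -0.02 0;1 0.9 -0.06 -0.02 0;1 0.9 -0.06 -0.02 0;1 0.9 -0.06 -0.02 0", newtons=30)

```text
t: 17.83
tool_pos: [0.597, 0.008, 0.0047]
tool_rot: [1.242, 1.186, -1.238]
contact_force: [-0.0, -0.3, 5.4]
opening: 0.0129
```

Run:
```python
from h import *
plan([0.445,0.062,0.15],-2.5)
snap('wrist','w16')
```

```text
t 17.83 tcp [0.597  0.008  0.0047] yaw -2.45 SHIFT [-3.646 -3.842 -1.186] TURN 0.009 rows>= 6 F [-0.  -0.3  5.4] op 0.0129 q6 -0.07
```

View pics/w16.png

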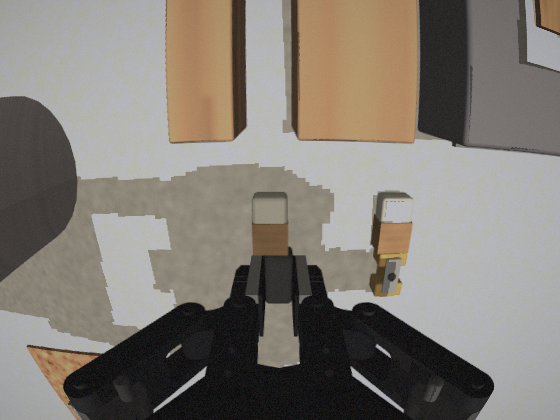

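The graphite is held, with an opening of 12.9 mm. Next I'll lift it and carry it over the tin.

drive_tool(commands="1 -0.9 0 0 0;1 -1.9 0 0 0;1 -2.8 -0.4 -0.1 0;1 -3.3 -1.2 -0.4 0;1 -3.6 -2.1 -0.7 0;1 -3.6 -2.9 -0.9 0;1 -3.6 -3.6 -1.1 0;1 -3.6 -3.84 -1.19 0")

```text
t: 18.55
tool_pos: [0.4408, 0.0633, 0.1463]
tool_rot: [1.24, 1.19, -1.241]
contact_force: [0.4, -0.5, -0.4]
opening: 0.0131
```

drive_tool(commands="1 0 0 0 0;1 0 0 0 0;1 0 0 0 0")

```text
t: 18.8
tool_pos: [0.4447, 0.0621, 0.147]
tool_rot: [1.241, 1.188, -1.24]
contact_force: [-0.2, -0.5, -0.2]
opening: 0.0125
```

Run:
```python
from h import *
plan([0.445,0.062,0.15],-2.5)
np.save('pics/w17_T.npy',ctrl.camera_info('wrist')['T'])
snap('wrist','w17')
```

```text
t 18.80 tcp [0.4447 0.0621 0.147 ] yaw -2.47 SHIFT [-0.074  0.009  0.002] TURN 0.007 rows>= 1 F [-0.2 -0.5 -0.2] op 0.0125 q6 0.02
```

View pics/w17.png

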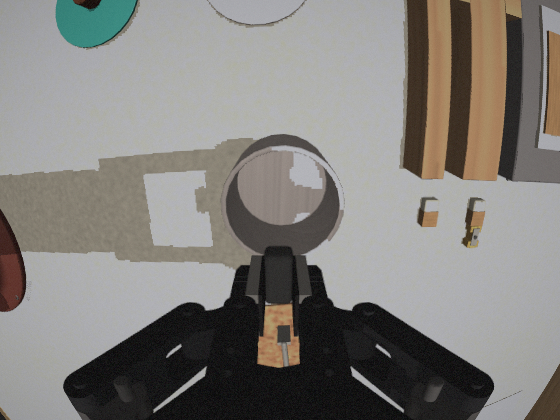

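Run:
```python
from h import *
i=ctrl.camera_info('wrist'); T=np.load('pics/w17_T.npy'); i=dict(K=i['K'],T=T)
im=cv2.imread('pics/w17.png');cv2.imwrite('pics/c22.png',cv2.resize(im[125:275,205:360],None,fx=5,fy=4,interpolation=cv2.INTER_CUBIC))
P=np.array([onz('wrist',u,v,.07,i)[:2] for u,v in [(222.5,205),(344.5,205),(283,147),(240,163),(325,163)]]);print(P)
```

```text
[[0.4057 0.0731]
 [0.494  0.0692]
 [0.451  0.1129]
 [0.4209 0.1032]
 [0.4796 0.1007]]
```

View pics/c22.png

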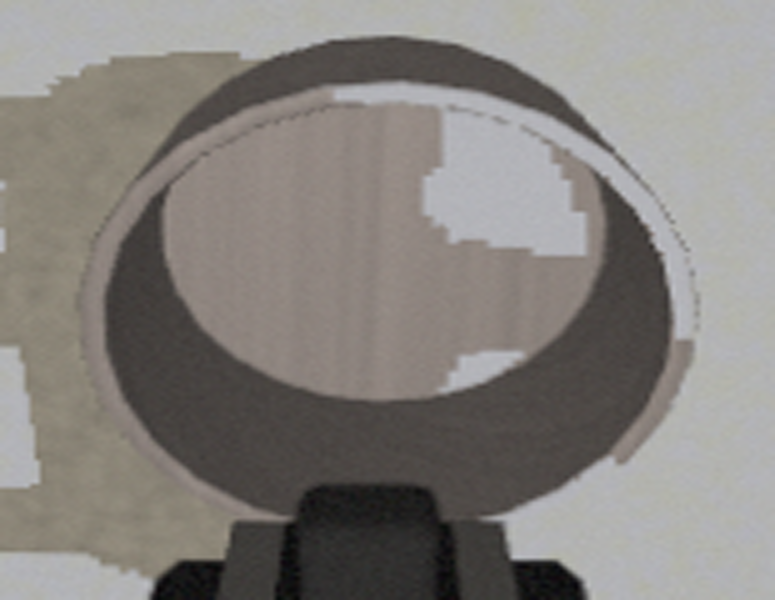

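```bash
cat >> h.py <<'E'
def fitc(P,r=None):
    from scipy.optimize import least_squares
    P=np.array(P)
    if r: s=least_squares(lambda x:np.hypot(*(P-x).T)-r,P.mean(0)); return s.x,s.fun
    s=least_squares(lambda x:np.hypot(*(P-x[:2]).T)-x[2],[*P.mean(0),.045]); return s.x,s.fun
E
python3 - <<'E'
from h import *
i=ctrl.camera_info('wrist'); T=np.load('pics/w17_T.npy'); i=dict(K=i['K'],T=T)
L=[(82,300),(105,210),(180,140),(280,97),(400,82),(520,100),(610,150),(670,220),(697,310),(110,420),(170,480)]
P=[onz('wrist',205+u/5,125+v/4,.07,i)[:2] for u,v in L]
print(fitc(P,.045),fitc(P))
plan([0.449,0.068,0.055],-2.5)
E
```

```text
(array([0.4491, 0.0694]), array([-0.0006,  0.0007,  0.0001, -0.0004, -0.0004,  0.0003, -0.    ,
       -0.0003, -0.0002, -0.0001, -0.0004])) (array([0.449 , 0.0696, 0.0448]), array([-0.0005,  0.0007,  0.0001, -0.0004, -0.0004,  0.0003,  0.0001,
       -0.0001,  0.0001,  0.0002, -0.0001]))
t 18.85 tcp [0.4448 0.062  0.147 ] yaw -2.48 SHIFT [ 2.3    0.097 -0.154] TURN 0.004 rows>= 3 F [ 0.3  0.3 -0.4] op 0.0129 q6 0.02
```

drive_tool(commands="1 0.4 0.1 -0.19 0;1 1.2 0.1 -0.19 0;1 1.9 0.1 -0.19 0;1 2.25 0.1 -0.19 0;1 2.3 0.1 -0.19 0;0.35 2.3 0.1 -0.19 0;0.35 2.3 0.1 -0.19 0;0.35 2.3 0.1 -0.19 0")

```text
t: 19.52
tool_pos: [0.45, 0.0696, 0.0565]
tool_rot: [1.242, 1.186, -1.238]
contact_force: [0.6, -0.3, 1.1]
opening: 0.0275
```

drive_tool(commands="0.35 -0.5 0 0 0;0.35 -1.3 0 0 0;0.35 -2.1 0 0 0;0.35 -2.4 0 0 0;0.3 -2.4 0 0 0")

```text
t: 19.93
tool_pos: [0.4519, 0.0697, 0.1566]
tool_rot: [1.246, 1.181, -1.232]
contact_force: [-0.0, 0.4, -0.8]
opening: 0.0299
```

Run:
```python
from h import *
plan([0.5956,0.035,0.12],-2.5)
np.save('pics/w18_T.npy',ctrl.camera_info('wrist')['T'])
snap('wrist','w18')
```

```text
t 19.93 tcp [0.4519 0.0697 0.1566] yaw -2.45 SHIFT [0.956 3.617 0.713] TURN 0.009 rows>= 4 F [-0.   0.4 -0.8] op 0.0299 q6 0.03
```

View pics/w18.png

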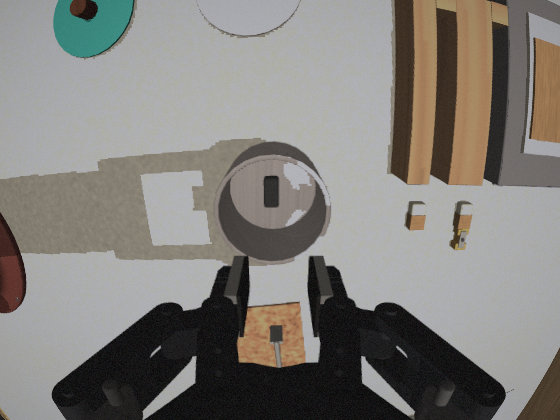

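The graphite lies flat at the tin's centre, at (271,191). Next is eraser 2.

drive_tool(commands="0 0 0.8 0.15 0;0 0 1.7 0.35 0;0 0.2 2.6 0.5 0;0 0.6 3.3 0.66 0;0 0.9 3.62 0.71 0;0 0.95 3.62 0.71 0;0 0.95 3.62 0.71 0;0 0.95 3.62 0.71 0")

```text
t: 20.65
tool_pos: [0.5903, 0.0354, 0.1115]
tool_rot: [1.239, 1.191, -1.242]
contact_force: [0.3, -0.5, -0.1]
opening: 0.0428
```

Run:
```python
from h import *
plan([0.5956,0.0345,0.0055],-2.5)
np.save('pics/w19_T.npy',ctrl.camera_info('wrist')['T'])
snap('wrist','w19')
i=ctrl.camera_info('wrist')
```

```text
t 20.65 tcp [0.5903 0.0354 0.1115] yaw -2.44 SHIFT [2.649 0.141 0.018] TURN 0.011 rows>= 3 F [ 0.3 -0.5 -0.1] op 0.0428 q6 -0.02
```

View pics/w19.png

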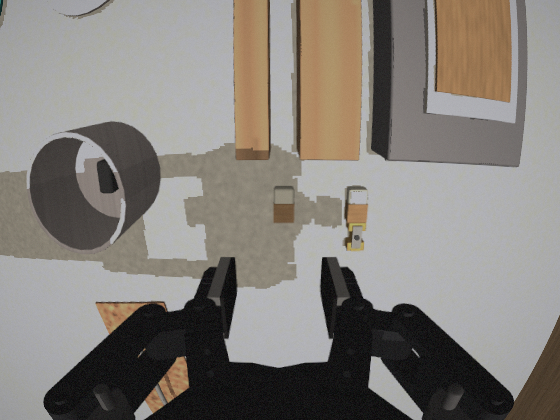

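drive_tool(commands="0 0.6 0.1 0 0;0 1.4 0.1 0 0;0 2.1 0.1 0 0;0 2.5 0.1 0 0;0 2.63 0.1 0 0;0 2.63 0.1 0 0;0.6 2.63 0.1 0 0;1 2.63 0.1 0 0")

```text
t: 21.37
tool_pos: [0.5973, 0.035, 0.01]
tool_rot: [1.242, 1.186, -1.238]
contact_force: [-0.8, -0.1, -0.1]
opening: 0.0191
```

drive_tool(commands="1 0 0 0 0;1 0 0 0 0;1 0 0 0 0")

```text
t: 21.62
tool_pos: [0.5975, 0.035, 0.01]
tool_rot: [1.242, 1.186, -1.238]
contact_force: [-1.4, 0.5, 6.1]
opening: 0.0145
```

Run:
```python
from h import *
plan([0.449,0.0695,0.15],-2.5)
snap('wrist','w20')
```

```text
t 21.62 tcp [0.5975 0.035  0.01  ] yaw -2.45 SHIFT [-3.512 -3.733 -0.704] TURN 0.01 rows>= 5 F [-1.4  0.5  6.1] op 0.0145 q6 -0.02
```

View pics/w20.png

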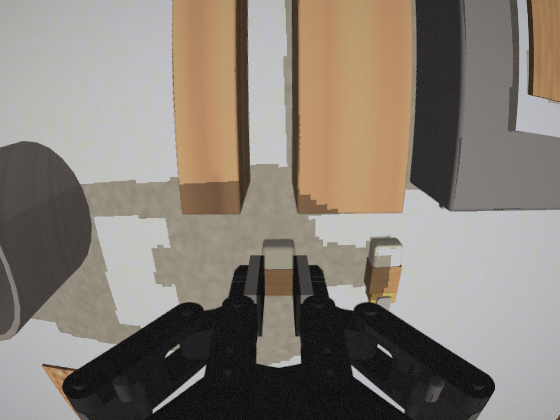

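Eraser 2 is gripped. I'm lifting it to the tin.

drive_tool(commands="1 -0.9 0 0 0;1 -1.9 0 0 0;1 -2.8 -0.4 -0.1 0;1 -3.3 -1.2 -0.2 0;1 -3.5 -2.1 -0.4 0;1 -3.5 -2.9 -0.55 0;1 -3.5 -3.6 -0.68 0;1 -3.5 -3.73 -0.7 0")

```text
t: 22.33
tool_pos: [0.4446, 0.0702, 0.1473]
tool_rot: [1.24, 1.19, -1.24]
contact_force: [0.3, -0.5, 0.5]
opening: 0.014
```

drive_tool(commands="1 0 0 0 0;1 0 0 0 0;1 0 0 0 0")

```text
t: 22.58
tool_pos: [0.4491, 0.0691, 0.1481]
tool_rot: [1.242, 1.187, -1.24]
contact_force: [0.4, 0.1, -2.0]
opening: 0.0139
```

Run:
```python
from h import *
plan([0.449,0.0695,0.055],-2.5)
np.save('pics/w21_T.npy',ctrl.camera_info('wrist')['T'])
snap('wrist','w21')
```

```text
t 22.58 tcp [0.4491 0.0691 0.1481] yaw -2.48 SHIFT [ 2.327 -0.006 -0.011] TURN 0.004 rows>= 3 F [ 0.4  0.1 -2. ] op 0.0139 q6 0.03
```

View pics/w21.png

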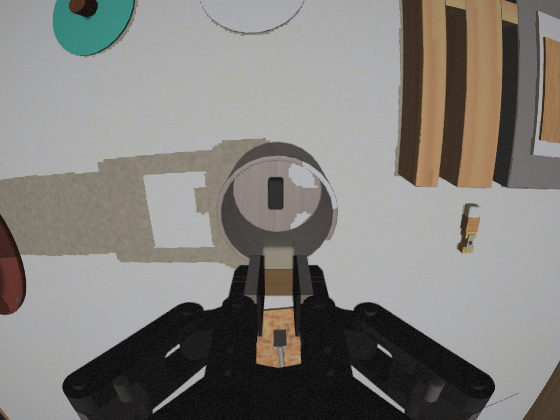

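drive_tool(commands="1 0.4 -0.1 0 0;1 1.2 -0.1 0 0;1 1.8 -0.1 0 0;1 2.05 -0.1 0 0;1 2.1 -0.1 0 0;0.35 2.1 -0.1 0 0;0.3 2.1 -0.1 0 0;0.3 2.1 -0.1 0 0")

```text
t: 23.3
tool_pos: [0.4456, 0.0694, 0.0654]
tool_rot: [1.242, 1.186, -1.238]
contact_force: [0.0, -0.5, 0.5]
opening: 0.0301
```

drive_tool(commands="0.3 -0.5 0 0 0;0.3 -1.3 0 0 0;0.3 -2.1 0 0 0;0.3 -2.4 0 0 0;0.3 -2.4 0 0 0")

```text
t: 23.72
tool_pos: [0.4473, 0.0695, 0.1653]
tool_rot: [1.246, 1.181, -1.233]
contact_force: [0.3, -0.4, -0.1]
opening: 0.0298
```

Run:
```python
from h import *
plan([0.655,0.0056,0.12],0)
np.save('pics/w22_T.npy',ctrl.camera_info('wrist')['T'])
snap('wrist','w22')
```

```text
t 23.72 tcp [0.4473 0.0695 0.1653] yaw -2.45 SHIFT [1.189 5.244 1.375] TURN -0.49 rows>= 6 F [ 0.3 -0.4 -0.1] op 0.0298 q6 0.03
```

View pics/w22.png

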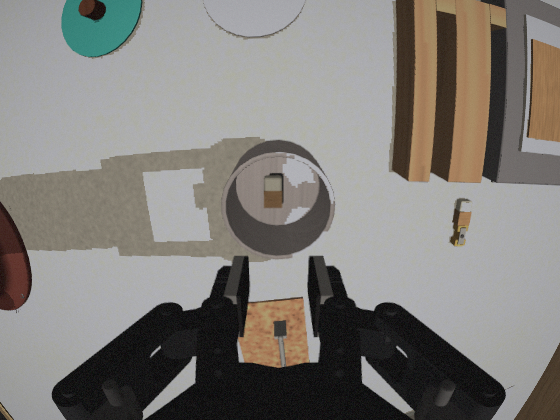

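Eraser 2 is in the tin, resting on the graphite at (273,190). Next is the sharpener.

drive_tool(commands="0 0 0.9 0.25 -0.1;0 0 1.8 0.5 -0.2;0 0 2.7 0.7 -0.3;0 0.2 3.6 0.95 -0.4;0 0.6 4.4 1.15 -0.45;0 1 5 1.33 -0.45;0 1.15 5.24 1.37 -0.45;0 1.15 5.24 1.37 -0.45")

```text
t: 24.43
tool_pos: [0.6499, 0.0052, 0.1081]
tool_rot: [1.21, 1.213, -1.218]
contact_force: [-0.8, -0.2, -1.3]
opening: 0.0428
```

drive_tool(commands="0 0 0 0 0;0 0 0 0 0")

```text
t: 24.6
tool_pos: [0.6499, 0.0062, 0.1128]
tool_rot: [1.211, 1.209, -1.213]
contact_force: [0.2, 0.2, -0.5]
opening: 0.0428
```

Run:
```python
from h import *
plan([0.655,0.0056,0.0065],0)
np.save('pics/w23_T.npy',ctrl.camera_info('wrist')['T'])
snap('wrist','w23')
```

```text
t 24.60 tcp [0.6499 0.0062 0.1128] yaw -0.19 SHIFT [2.657 0.132 0.014] TURN -0.038 rows>= 3 F [ 0.2  0.2 -0.5] op 0.0428 q6 -0.10
```

View pics/w23.png

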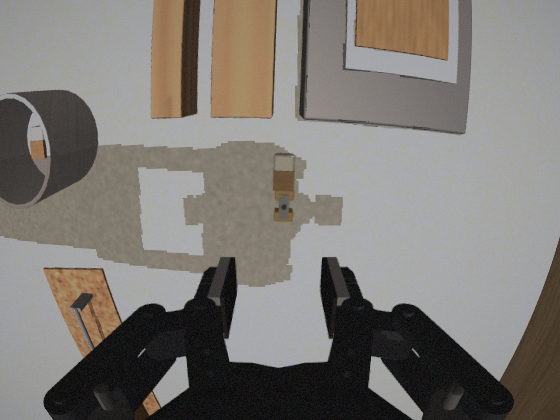

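drive_tool(commands="0 0.6 0.11 0 0;0 1.4 0.11 0 0;0 2.1 0.11 0 0;0 2.5 0.11 0 0;0 2.68 0.11 0 0;0 2.68 0.11 0 0;0.6 2.68 0.11 0 0;1 2.68 0.11 0 0")

```text
t: 25.32
tool_pos: [0.6569, 0.0058, 0.0088]
tool_rot: [1.213, 1.204, -1.209]
contact_force: [0.6, -0.1, -0.8]
opening: 0.0195
```

drive_tool(commands="1 0 0 0 0;1 0 0 0 0;1 0 0 0 0")

```text
t: 25.57
tool_pos: [0.6571, 0.0057, 0.009]
tool_rot: [1.213, 1.205, -1.209]
contact_force: [-2.2, 0.1, 7.9]
opening: 0.0129
```

Run:
```python
from h import *
plan([0.449,0.0695,0.15],-2.5)
snap('wrist','w24')
```

```text
t 25.57 tcp [0.6571 0.0057 0.009 ] yaw -0.21 SHIFT [-3.546 -5.194 -1.576] TURN 0.459 rows>= 7 F [-2.2  0.1  7.9] op 0.0129 q6 -0.10
```

View pics/w24.png

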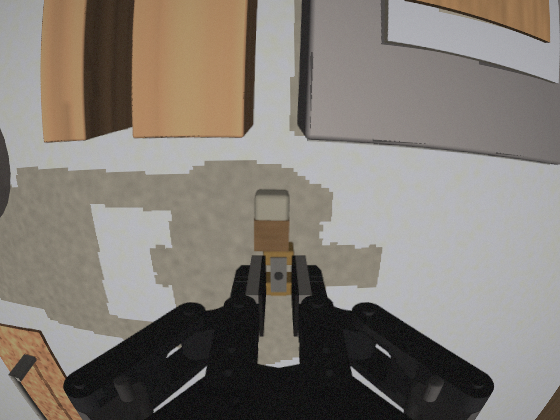

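The sharpener is gripped between the pads. I'll carry it to the tin.

drive_tool(commands="1 -0.9 0 0 0;1 -1.9 0 0 0;1 -2.7 -0.5 -0.1 0.1;1 -3.3 -1.3 -0.4 0.2;1 -3.5 -2.2 -0.65 0.3;1 -3.5 -3.1 -0.9 0.4;1 -3.5 -4 -1.2 0.46;1 -3.5 -4.8 -1.45 0.46")

```text
t: 26.28
tool_pos: [0.4618, 0.0649, 0.1467]
tool_rot: [1.242, 1.187, -1.241]
contact_force: [0.5, -0.1, -0.1]
opening: 0.0128
```

drive_tool(commands="1 0 -0.4 -0.12 0;1 0 -0.4 -0.12 0;1 0 -0.4 -0.12 0;1 0 -0.4 -0.12 0")

```text
t: 26.62
tool_pos: [0.4488, 0.0697, 0.147]
tool_rot: [1.242, 1.187, -1.24]
contact_force: [1.1, 0.4, -0.1]
opening: 0.0131
```

Run:
```python
from h import *
plan([0.449,0.0695,0.06],-2.5)
np.save('pics/w25_T.npy',ctrl.camera_info('wrist')['T'])
snap('wrist','w25')
```

```text
t 26.62 tcp [0.4488 0.0697 0.147 ] yaw -2.52 SHIFT [2.176 0.001 0.005] TURN -0.003 rows>= 3 F [ 1.1  0.4 -0.1] op 0.0131 q6 0.03
```

View pics/w25.png

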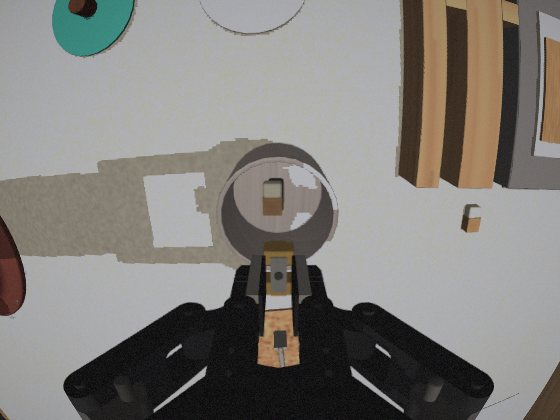

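drive_tool(commands="1 0.4 0 0.25 0;1 1.2 0 0.25 0;1 1.8 0 0.25 0;1 2.0 0 0.25 0;1 2.0 0 0.25 0;0.4 2.0 0 0.25 0;0.35 2.0 0 0.25 0;0.35 2.0 0 0.25 0")

```text
t: 27.33
tool_pos: [0.4491, 0.0599, 0.0684]
tool_rot: [1.243, 1.186, -1.239]
contact_force: [0.5, -0.4, -0.4]
opening: 0.0274
```

drive_tool(commands="0.35 -0.5 0 0 0;0.35 -1.3 0 0 0;0.35 -2.1 0 0 0;0.3 -2.2 0 0 0;0.3 -2.2 0 0 0")

```text
t: 27.75
tool_pos: [0.4502, 0.06, 0.1591]
tool_rot: [1.245, 1.181, -1.234]
contact_force: [-0.4, 0.4, -0.3]
opening: 0.0301
```

Run:
```python
from h import *
plan([0.655,0.0325,0.12],-2)
np.save('pics/w26_T.npy',ctrl.camera_info('wrist')['T'])
snap('wrist','w26')
```

```text
t 27.75 tcp [0.4502 0.06   0.1591] yaw -2.49 SHIFT [1.026 5.136 0.463] TURN -0.099 rows>= 6 F [-0.4  0.4 -0.3] op 0.0301 q6 0.01
```

View pics/w26.png

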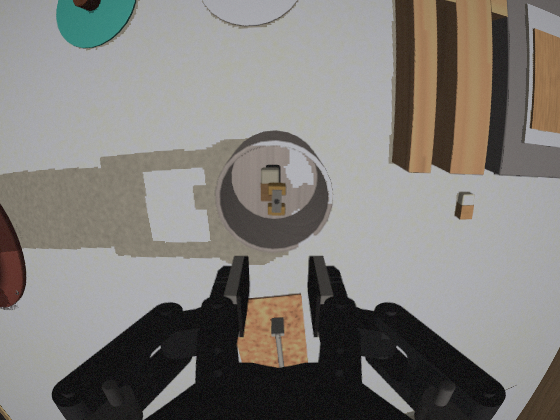

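The sharpener is in the tin. The last bit is eraser 1, which now stands alone at (464,206).

drive_tool(commands="0 0 0.9 0.1 0;0 0 1.8 0.16 0;0 0 2.7 0.25 0;0 0.2 3.6 0.33 0;0 0.6 4.4 0.4 0;0 0.9 5 0.45 0;0 1.0 5.2 0.46 0;0 1.0 5.2 0.46 0")

```text
t: 28.47
tool_pos: [0.6535, 0.0323, 0.1107]
tool_rot: [1.239, 1.192, -1.246]
contact_force: [0.1, -0.1, -0.6]
opening: 0.0424
```

drive_tool(commands="0 0 0 0 0;0 0 0 0 0")

```text
t: 28.63
tool_pos: [0.6533, 0.0328, 0.1145]
tool_rot: [1.241, 1.189, -1.242]
contact_force: [-0.0, 0.7, -0.2]
opening: 0.0426
```

Run:
```python
from h import *
plan([0.655,0.033,0.0065],-2)
i=ctrl.camera_info('wrist')
im,d=snap('wrist','w27')
hsv=cv2.cvtColor(im,cv2.COLOR_BGR2HSV)
cv2.imwrite('pics/c27.png',cv2.resize(im[100:280,200:380],None,fx=3.3,fy=3.3))
```

```text
t 28.63 tcp [0.6533 0.0328 0.1145] yaw -2.49 SHIFT [ 2.701  0.044 -0.006] TURN -0.098 rows>= 3 F [-0.   0.7 -0.2] op 0.0426 q6 -0.02
```

View pics/w27.png

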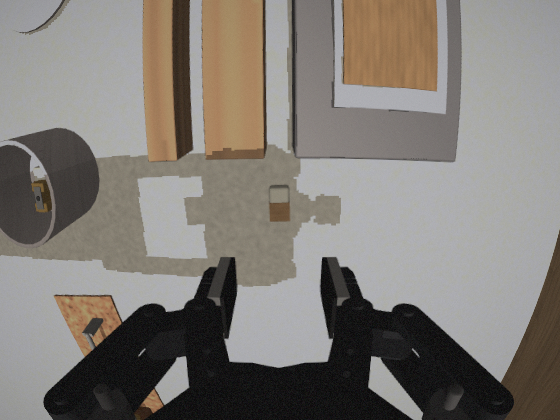

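drive_tool(commands="0 0.6 0.03 0 0;0 1.4 0.03 0 0;0 2.1 0.03 0 0;0 2.5 0.03 0 0;0 2.7 0.03 0 0;0 2.7 0.03 0 0;0.6 2.7 0.03 0 0;1 2.7 0.03 0 0")

```text
t: 29.35
tool_pos: [0.657, 0.0324, 0.0088]
tool_rot: [1.243, 1.185, -1.238]
contact_force: [0.2, -0.8, -0.9]
opening: 0.0195
```

drive_tool(commands="1 0 0 0 0;1 0 0 0 0;1 0 0 0 0")

```text
t: 29.6
tool_pos: [0.6573, 0.0324, 0.009]
tool_rot: [1.243, 1.185, -1.238]
contact_force: [-1.4, 0.2, 6.9]
opening: 0.0144
```

Run:
```python
from h import *
plan([0.449,0.0695,0.15],-2.5)
```

```text
t 29.60 tcp [0.6573 0.0324 0.009 ] yaw -2.50 SHIFT [-3.545 -5.23  -0.699] TURN -0.001 rows>= 7 F [-1.4  0.2  6.9] op 0.0144 q6 -0.02
```

drive_tool(commands="1 -0.9 0 0 0;1 -1.9 0 0 0;1 -2.7 -0.5 0 0;1 -3.3 -1.3 -0.1 0;1 -3.5 -2.2 -0.2 0;1 -3.5 -3.1 -0.3 0;1 -3.5 -4 -0.5 0;1 -3.5 -4.8 -0.6 0")

```text
t: 30.27
tool_pos: [0.463, 0.0653, 0.1467]
tool_rot: [1.242, 1.188, -1.241]
contact_force: [-1.2, 0.5, -0.1]
opening: 0.0143
```

drive_tool(commands="1 0 -0.42 -0.1 0;1 0 -0.42 -0.1 0;1 0 -0.42 -0.1 0;1 0 -0.42 -0.1 0")

```text
t: 30.6
tool_pos: [0.4492, 0.0694, 0.1471]
tool_rot: [1.242, 1.187, -1.24]
contact_force: [-0.6, -0.5, 0.1]
opening: 0.0144
```

Run:
```python
from h import *
plan([0.449,0.0735,0.07],-2.5)
snap('wrist','w28')
```

```text
t 30.60 tcp [0.4492 0.0694 0.1471] yaw -2.51 SHIFT [ 1.927 -0.013 -0.103] TURN -0.002 rows>= 2 F [-0.6 -0.5  0.1] op 0.0144 q6 0.03
```

View pics/w28.png

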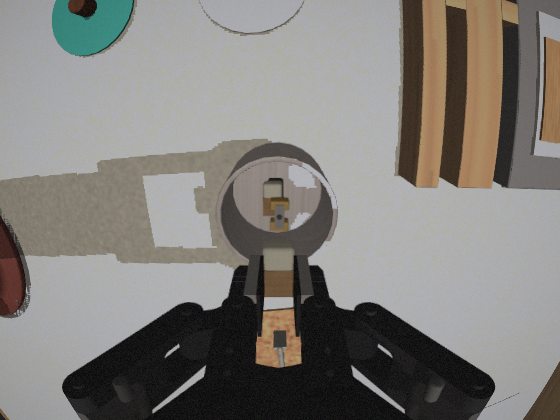

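drive_tool(commands="1 0.4 0 -0.3 0;1 1.1 0 -0.3 0;1 1.7 0 -0.3 0;1 1.9 0 -0.3 0;1 1.9 0 -0.3 0;0.45 1.9 0 -0.3 0;0.4 1.9 0 -0.3 0;0.4 1.9 0 -0.3 0")

```text
t: 31.32
tool_pos: [0.4504, 0.0815, 0.0723]
tool_rot: [1.243, 1.186, -1.239]
contact_force: [-0.7, -0.4, 0.2]
opening: 0.0257
```

drive_tool(commands="0.4 -0.5 0 0 0;0.4 -1.3 0 0 0;0.4 -2.1 0 0 0;0.4 -2.2 0 0 0;0.3 -2.2 0 0 0")

```text
t: 31.73
tool_pos: [0.4515, 0.0816, 0.1631]
tool_rot: [1.246, 1.182, -1.234]
contact_force: [0.1, 0.5, 0.8]
opening: 0.0296
```

Run:
```python
from h import *
plan([0.44,0.2,0.2],-2)
np.save('pics/w29_T.npy',ctrl.camera_info('wrist')['T'])
snap('wrist','w29'); snap('top','t29')
```

```text
t 31.73 tcp [0.4515 0.0816 0.1631] yaw -2.50 SHIFT [-0.925 -0.407 -2.946] TURN -0.101 rows>= 3 F [0.1 0.5 0.8] op 0.0296 q6 0.06
```

View pics/w29.png

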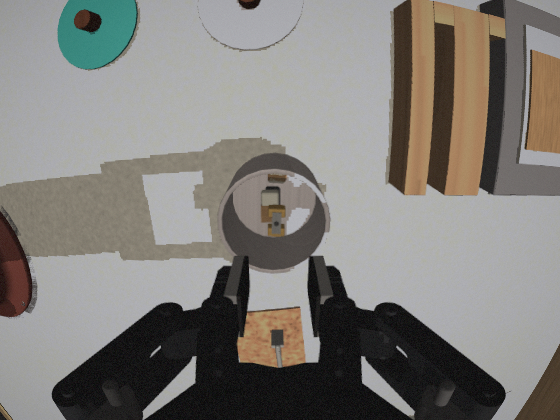

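View pics/t29.png

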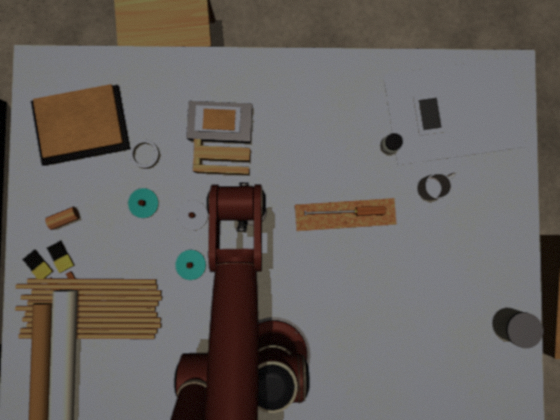

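Run:
```python
from h import *
im=cv2.imread('pics/w29.png');cv2.imwrite('pics/c29.png',cv2.resize(im[145:280,210:340],None,fx=5,fy=4.4,interpolation=cv2.INTER_CUBIC))
```

```text
(no output)
```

View pics/c29.png

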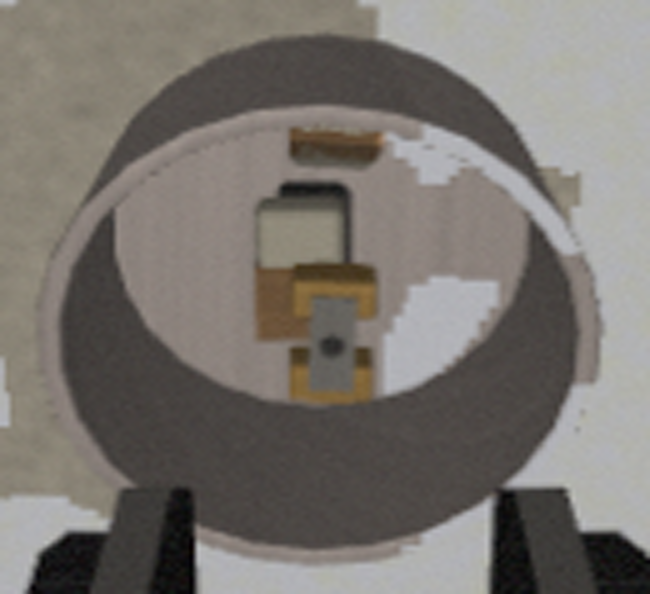

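drive_tool(commands="-0.2 -0.3 -0.1 -0.8 0;-0.2 -0.6 -0.3 -1.6 0;-0.2 -0.9 -0.4 -2.4 0;-0.2 -0.9 -0.4 -2.9 0;-0.2 -0.9 -0.4 -2.95 0;-0.2 -0.9 -0.4 -2.95 0")

```text
t: 32.33
tool_pos: [0.4368, 0.2006, 0.1926]
tool_rot: [1.237, 1.191, -1.242]
contact_force: [-0.2, 0.1, -0.4]
opening: 0.0511
```

Run:
```python
from h import *
plan([0.44,0.2,0.2],-2)
np.save('pics/w30_T.npy',ctrl.camera_info('wrist')['T'])
snap('wrist','w30')
```

```text
t 32.33 tcp [0.4368 0.2006 0.1926] yaw -2.38 SHIFT [-0.186  0.079  0.011] TURN -0.075 rows>= 1 F [-0.2  0.1 -0.4] op 0.0511 q6 0.32
```

View pics/w30.png

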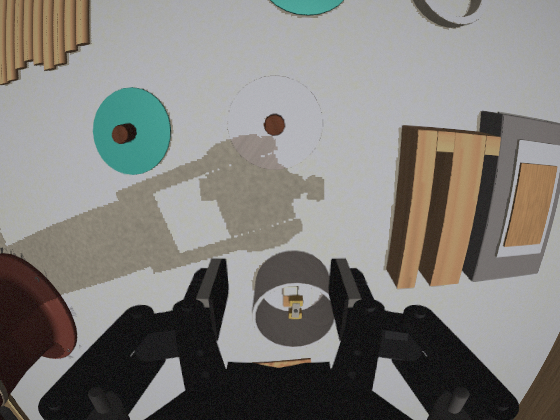

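Three lid shapes are in view: turquoise at (132,131), turquoise at (305,0), and bare white aluminium at (275,122). The white one is meant. I'll confirm it in a crop.

Run:
```python
from h import *
im=cv2.imread('pics/w30.png');c=cv2.resize(im[65:180,215:335],None,fx=6,fy=5,interpolation=cv2.INTER_CUBIC);c=cv2.convertScaleAbs(c,alpha=2.5,beta=-250);cv2.imwrite('pics/c30.png',c)
hsv=cv2.cvtColor(im,cv2.COLOR_BGR2HSV); m=np.zeros(im.shape[:2],np.uint8); m[105:145,255:295]=(hsv[105:145,255:295,1]>120)*255
ys,xs=np.nonzero(m); print(len(xs),xs.mean(),ys.mean(),xs.min(),xs.max(),ys.min(),ys.max())
```

```text
309 273.88996763754045 124.35598705501619 264 283 115 134
```

View pics/c30.png

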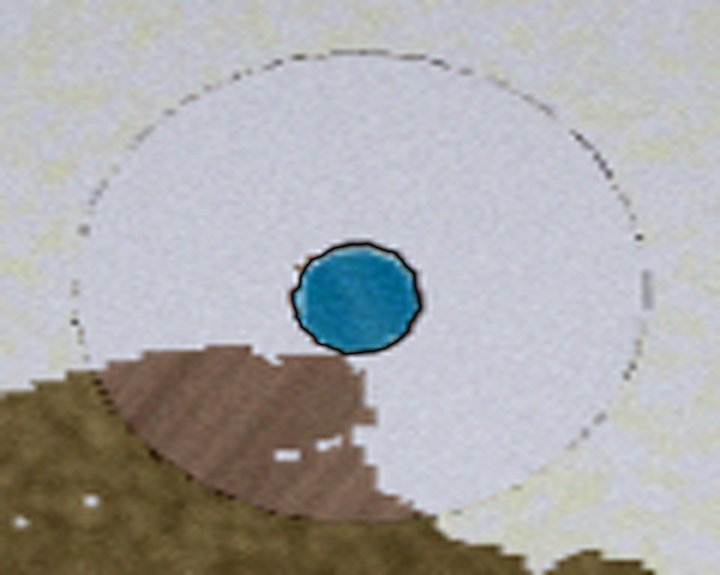

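Run:
```python
from h import *
i=ctrl.camera_info('wrist'); T=np.load('pics/w30_T.npy'); i=dict(K=i['K'],T=T)
L=[(360,50),(75,300),(650,290),(360,522),(140,140),(600,165),(640,240),(190,480),(110,400),(240,75)]
P=[onz('wrist',215+u/6,65+v/5,.010,i)[:2] for u,v in L]
print(fitc(P,.048),fitc(P)[0]); print('knob',onz('wrist',273.9,124.4,.034,i))
plan([0.436,0.257,0.1],-2)
```

```text
(array([0.4364, 0.259 ]), array([ 0.0004, -0.0003,  0.0002, -0.0007, -0.0004, -0.0009, -0.0005,
        0.0002, -0.0005, -0.0002])) [0.4364 0.259  0.0477]
knob [0.4357 0.26   0.034 ]
t 32.38 tcp [0.4369 0.1998 0.1925] yaw -2.45 SHIFT [ 2.309 -0.076 -1.432] TURN -0.091 rows>= 3 F [ 0.4 -0.5  0.8] op 0.0513 q6 0.32
```

Run:
```python
from h import *
plan([0.436,0.2593,0.014],-2.4)
```

```text
t 32.38 tcp [0.4369 0.1998 0.1925] yaw -2.45 SHIFT [ 4.459 -0.072 -1.493] TURN -0.011 rows>= 5 F [ 0.4 -0.5  0.8] op 0.0513 q6 0.32
```

drive_tool(commands="-0.2 0.3 -0.07 -0.7 0;-0.2 0.8 -0.07 -1.3 0;-0.2 1.6 -0.07 -1.5 0;-0.2 2.4 -0.07 -1.5 0;-0.2 3 -0.07 -1.5 0;-0.2 3.2 -0.07 -1.5 0;-0.2 3.2 -0.07 -1.5 0;-0.2 3.2 -0.07 -1.5 0")

```text
t: 33.05
tool_pos: [0.4379, 0.2594, 0.0664]
tool_rot: [1.242, 1.188, -1.243]
contact_force: [1.1, -0.2, 1.0]
opening: 0.0513
```

Run:
```python
from h import *
plan([0.436,0.2593,0.014],-2.4)
np.save('pics/w31_T.npy',ctrl.camera_info('wrist')['T'])
snap('wrist','w31')
```

```text
t 33.05 tcp [0.4379 0.2594 0.0664] yaw -2.58 SHIFT [ 1.311 -0.048  0.003] TURN -0.037 rows>= 2 F [ 1.1 -0.2  1. ] op 0.0513 q6 0.43
```

View pics/w31.png

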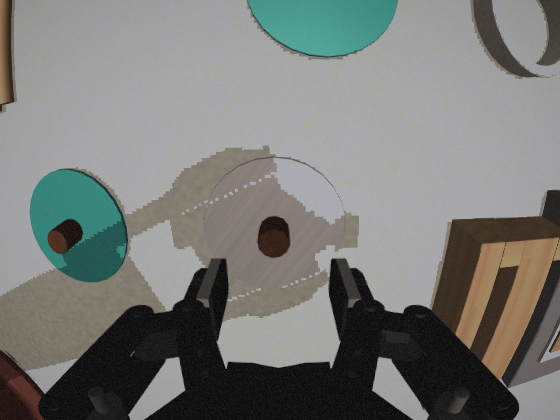

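drive_tool(commands="-0.2 0.5 -0.05 0 0;-0.2 1 -0.05 0 0;-0.2 1.3 -0.05 0 0;-0.2 1.3 -0.05 0 0;0.3 1.3 -0.05 0 0;0.9 1.3 -0.05 0 0;0.9 1.3 -0.05 0 0;0.9 1.3 -0.05 0 0", newtons=50)

```text
t: 33.77
tool_pos: [0.4372, 0.2608, 0.0163]
tool_rot: [1.244, 1.187, -1.238]
contact_force: [-0.9, -0.9, 5.0]
opening: 0.0182
```

Run:
```python
from h import *
plan([0.436,0.2593,0.014],-2.4)
```

```text
t 33.77 tcp [0.4372 0.2608 0.0163] yaw -2.51 SHIFT [ 0.057 -0.029  0.04 ] TURN -0.021 rows>= 1 F [-0.9 -0.9  5. ] op 0.0182 q6 0.44
```

drive_tool(commands="0.9 -0.5 0 0 0;0.9 -1.2 0 0 0;0.9 -2 0 0 0;0.9 -2.7 0 0 0;0.9 -3 0 0 0;0.9 -3 0 0 0;0.9 -3 0 0 0")

```text
t: 34.35
tool_pos: [0.4357, 0.2603, 0.1342]
tool_rot: [1.242, 1.188, -1.241]
contact_force: [-0.7, -0.0, -1.7]
opening: 0.0179
```

Run:
```python
from h import *
plan([0.449,0.0695,0.14],-2.5)
np.save('pics/w32_T.npy',ctrl.camera_info('wrist')['T'])
snap('wrist','w32'); snap('side','s32')
im=cv2.imread('pics/s32.png');cv2.imwrite('pics/c32.png',cv2.resize(im[120:230,180:320],None,fx=5,fy=5,interpolation=cv2.INTER_CUBIC))
```

```text
t 34.35 tcp [0.4357 0.2603 0.1342] yaw -2.50 SHIFT [-0.146  0.54   4.751] TURN -0.001 rows>= 5 F [-0.7 -0.  -1.7] op 0.0179 q6 0.44
```

View pics/w32.png

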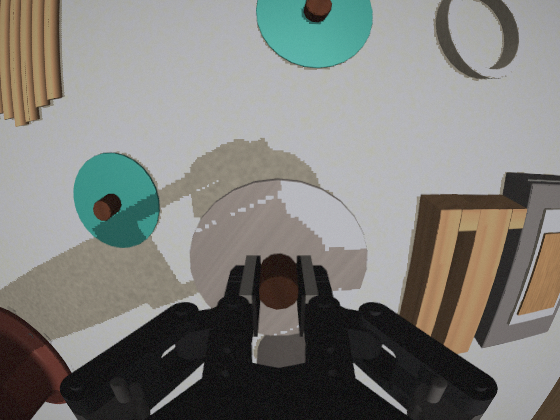

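View pics/c32.png

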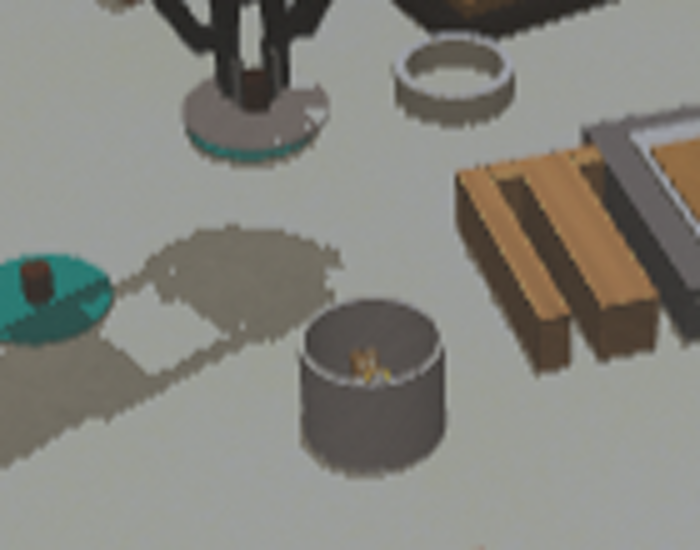

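Run:
```python
from h import *
im=cv2.imread('pics/w32.png');c=cv2.resize(im[165:345,180:380],None,fx=4,fy=3.3,interpolation=cv2.INTER_CUBIC);cv2.imwrite('pics/c33.png',c)
```

```text
(no output)
```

View pics/c33.png

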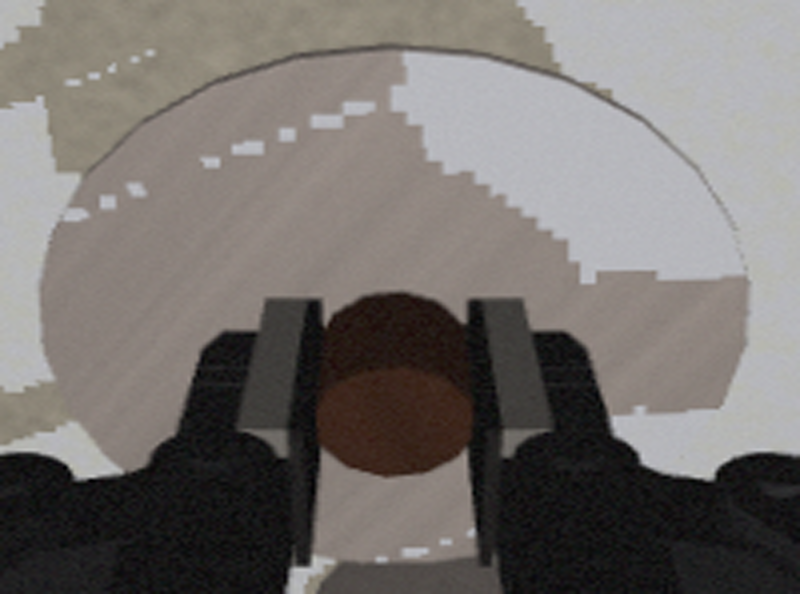

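Run:
```python
from h import *
i=ctrl.camera_info('wrist'); T=np.load('pics/w32_T.npy'); i=dict(K=i['K'],T=T)
L=[(400,48),(290,58),(215,83),(145,122),(90,172),(55,225),(40,285),(485,56),(570,80),(645,122),(700,172),(735,228),(749,290),(722,408),(52,372),(405,560)]
P=[onz('wrist',180+u/4,165+v/3.3,.128,i)[:2] for u,v in L]
a=fitc(P,.048);print(a,fitc(P)[0]); print('lid-tcp',a[0]-np.array([.4357,.2603]))
plan([0.449,0.0695,0.14],-2.5)
```

```text
(array([0.4367, 0.2589]), array([-0.0001,  0.0001, -0.0001, -0.0002, -0.0002, -0.0001, -0.0003,
       -0.0001,  0.    , -0.0002, -0.0002, -0.0002, -0.0005, -0.0001,
       -0.0004, -0.0009])) [0.4367 0.2592 0.0476]
lid-tcp [ 0.001  -0.0014]
t 34.45 tcp [0.4343 0.2597 0.1318] yaw -2.51 SHIFT [-0.198  0.575  4.734] TURN -0.001 rows>= 5 F [-0.2  0.2 -1.8] op 0.0179 q6 0.44
```

drive_tool(commands="0.9 0 0.05 0.4 0;0.9 0 0.13 1.1 0;0.9 0 0.22 1.9 0;0.9 0 0.31 2.7 0;0.9 0 0.42 3.5 0;0.9 0 0.5 4.2 0;0.9 0 0.55 4.6 0;0.9 0 0.55 4.7 0")

```text
t: 35.12
tool_pos: [0.4482, 0.0693, 0.1318]
tool_rot: [1.241, 1.189, -1.247]
contact_force: [-1.0, 0.0, -0.6]
opening: 0.018
```

drive_tool(commands="0.9 0 0 0 0;0.9 0 0 0 0;0.9 0 0 0 0;0.9 0 0 0 0")

```text
t: 35.45
tool_pos: [0.4491, 0.0724, 0.1338]
tool_rot: [1.24, 1.19, -1.241]
contact_force: [0.5, 0.4, -0.9]
opening: 0.0181
```

Run:
```python
from h import *
plan([0.448,0.071,0.095],-2.5)
np.save('pics/w34_T.npy',ctrl.camera_info('wrist')['T'])
snap('wrist','w34');im,_=snap('side','s34'); snap('top','t34')
plan([0.448,0.071,0.095],-2.5)
cv2.imwrite('pics/c34.png',cv2.resize(im[140:230,200:320],None,fx=6,fy=6,interpolation=cv2.INTER_CUBIC))
```

```text
t 35.45 tcp [0.4491 0.0724 0.1338] yaw -2.42 SHIFT [ 0.971 -0.025  0.038] TURN 0.017 rows>= 1 F [ 0.5  0.4 -0.9] op 0.0181 q6 0.04
t 35.60 tcp [0.4494 0.0722 0.1343] yaw -2.43 SHIFT [ 0.981 -0.033  0.031] TURN 0.014 rows>= 1 F [ 0.7  1.1 -1.7] op 0.018 q6 0.04
```

View pics/c34.png

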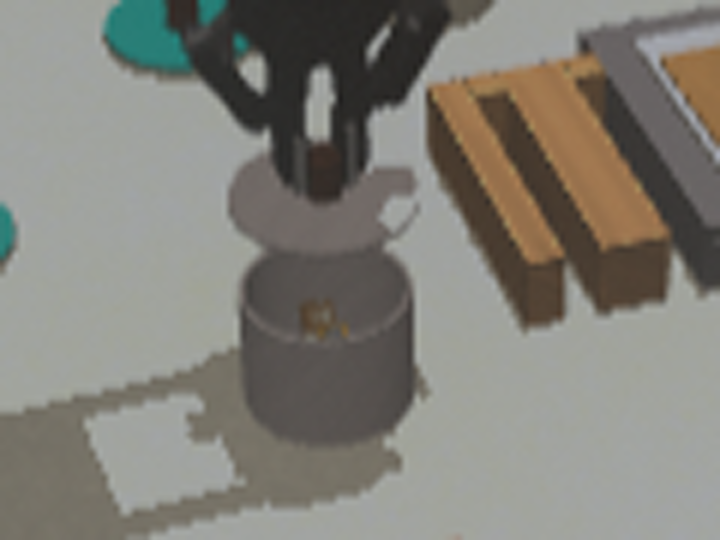

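View pics/w34.png

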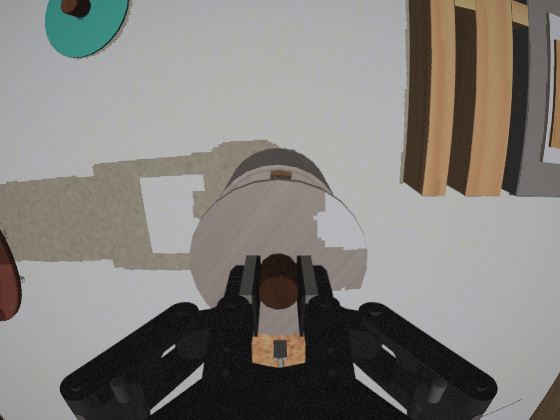

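drive_tool(commands="0.9 0.3 -0.03 0.03 0;0.9 0.6 -0.03 0.03 0;0.9 0.85 -0.03 0.03 0;0.9 0.85 -0.03 0.03 0;0.9 0.85 -0.03 0.03 0")

```text
t: 36.02
tool_pos: [0.447, 0.0703, 0.0986]
tool_rot: [1.24, 1.191, -1.244]
contact_force: [0.2, 0.5, -0.3]
opening: 0.0178
```

Run:
```python
from h import *
plan([0.448,0.071,0.08],-2.5)
np.save('pics/w35_T.npy',ctrl.camera_info('wrist')['T'])
im,_=snap('wrist','w35');s,_=snap('side','s35')
cv2.imwrite('pics/c35.png',cv2.resize(s[140:230,200:320],None,fx=6,fy=6,interpolation=cv2.INTER_CUBIC))
cv2.imwrite('pics/c36.png',cv2.resize(im[140:300,180:380],None,fx=4,fy=3.6,interpolation=cv2.INTER_CUBIC))
```

```text
t 36.02 tcp [0.447  0.0703 0.0986] yaw -2.51 SHIFT [ 0.465  0.025 -0.018] TURN -0.003 rows>= 1 F [ 0.2  0.5 -0.3] op 0.0178 q6 0.04
```

View pics/c35.png

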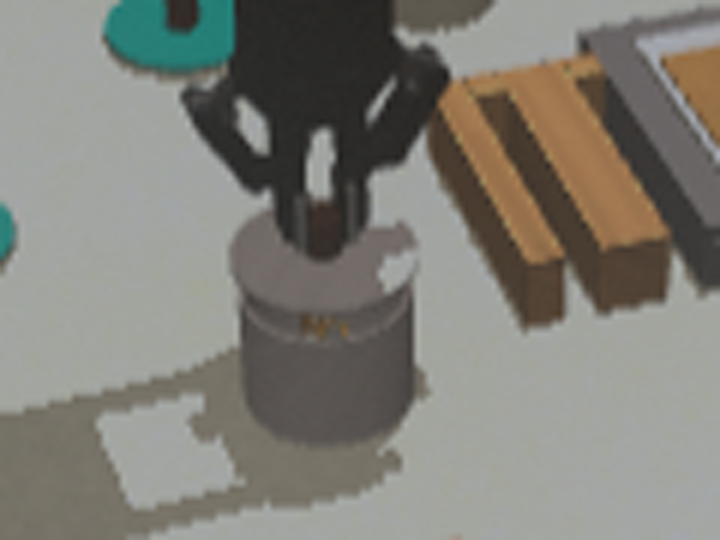

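View pics/c36.png

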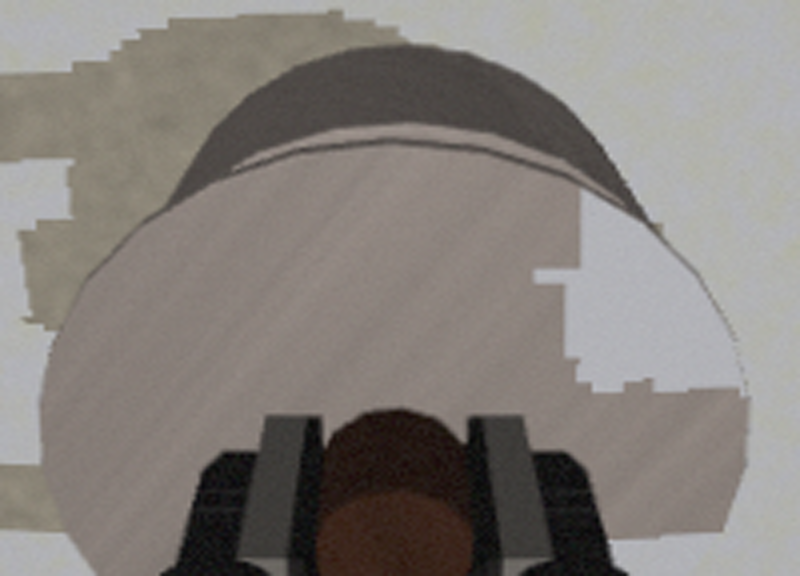

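Run:
```python
from h import *
i=ctrl.camera_info('wrist'); T=np.load('pics/w35_T.npy'); i=dict(K=i['K'],T=T)
f=lambda L,z,r:fitc([onz('wrist',180+u/4,140+v/3.6,z,i)[:2] for u,v in L],r)
print('tin',f([(232,166),(265,151),(300,139),(350,127),(410,122),(460,127),(500,138),(540,150),(570,163),(635,208)],.07,.045))
print('lid',f([(395,141),(300,153),(215,182),(140,238),(90,280),(55,340),(40,400),(480,150),(570,178),(645,222),(700,275),(735,335),(748,395),(725,530)],.0923,.048))
```

```text
tin (array([0.4493, 0.0689]), array([ 0.0001, -0.    , -0.0001,  0.    ,  0.0002,  0.0001, -0.0003,
       -0.0001,  0.    ,  0.0002]))
lid (array([0.4481, 0.0686]), array([ 0.0004,  0.0001,  0.    , -0.001 , -0.0001, -0.    , -0.    ,
        0.0002,  0.0001,  0.    ,  0.0001, -0.0001, -0.0005, -0.0003]))
```

drive_tool(commands="0.9 0.1 0.03 0 0;0.9 0.2 0.03 0 0;0.9 0.3 0.03 0 0;0.9 0.38 0.03 0 0;0.9 0.44 0.03 0 0;0.9 0.46 0.03 0 0;0.9 0.46 0.03 0 0")

```text
t: 36.7
tool_pos: [0.4492, 0.0703, 0.0815]
tool_rot: [1.241, 1.189, -1.242]
contact_force: [-0.1, 0.5, -0.1]
opening: 0.0179
```

Run:
```python
from h import *
plan([0.448,0.071,0.08],-2.5)
s,_=snap('side','s37')
cv2.imwrite('pics/c37.png',cv2.resize(s[140:230,200:320],None,fx=6,fy=6,interpolation=cv2.INTER_CUBIC))
```

```text
t 36.70 tcp [0.4492 0.0703 0.0815] yaw -2.51 SHIFT [ 0.038 -0.029 -0.016] TURN -0.001 rows>= 1 F [-0.1  0.5 -0.1] op 0.0179 q6 0.04
```

View pics/c37.png

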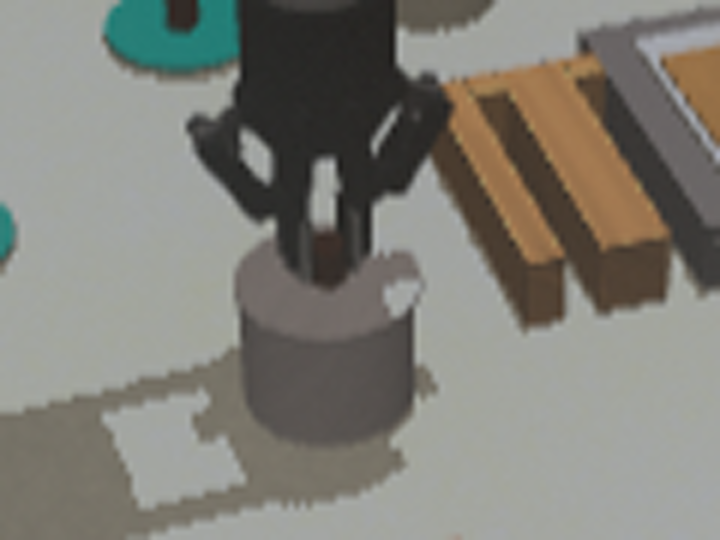

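Nearly seated. I'll lower gently until contact.

drive_tool(commands="0.9 0.03 0 0 0;0.9 0.06 0 0 0;0.9 0.06 0 0 0;0.9 0.06 0 0 0")

```text
t: 37.08
tool_pos: [0.4497, 0.0703, 0.0802]
tool_rot: [1.242, 1.188, -1.241]
contact_force: [-1.3, -0.6, 4.5]
opening: 0.0179
```

Run:
```python
from h import *
plan([0.448,0.071,0.08],-2.5)
```

```text
t 37.08 tcp [0.4497 0.0703 0.0802] yaw -2.50 SHIFT [ 0.006 -0.044 -0.016] TURN -0.001 rows>= 1 F [-1.3 -0.6  4.5] op 0.0179 q6 0.04
```

Contact at TCP z 0.080, the seated height. Releasing.

drive_tool(commands="0.6 0 0 0 0;0.2 0 0 0 0;-0.2 0 0 0 0;-0.2 0 0 0 0;-0.2 0 0 0 0;-0.2 0 0 0 0")

```text
t: 37.58
tool_pos: [0.4493, 0.0703, 0.0793]
tool_rot: [1.241, 1.188, -1.242]
contact_force: [-1.1, -0.3, -0.0]
opening: 0.0514
```

drive_tool(commands="-0.2 -0.5 0 0 0;-0.2 -1.2 0 0 0;-0.2 -2 0 0 0;-0.2 -2.8 0 0 0;-0.2 -3 0 0 0;-0.2 -3 0 0 0;-0.2 -3 0 0 0")

```text
t: 38.17
tool_pos: [0.4494, 0.0703, 0.1993]
tool_rot: [1.241, 1.188, -1.241]
contact_force: [-1.6, -0.3, -0.6]
opening: 0.0511
```

Run:
```python
from h import *
plan([0.448,0.071,0.08],-2.5)
np.save('pics/w38_T.npy',ctrl.camera_info('wrist')['T'])
im,_=snap('wrist','w38');s,_=snap('side','s38');snap('top','t38')
cv2.imwrite('pics/c38.png',cv2.resize(s[140:230,200:320],None,fx=6,fy=6,interpolation=cv2.INTER_CUBIC))
```

```text
t 38.17 tcp [0.4494 0.0703 0.1993] yaw -2.50 SHIFT [ 2.981 -0.036 -0.016] TURN -0.001 rows>= 3 F [-1.6 -0.3 -0.6] op 0.0511 q6 0.04
```

View pics/c38.png

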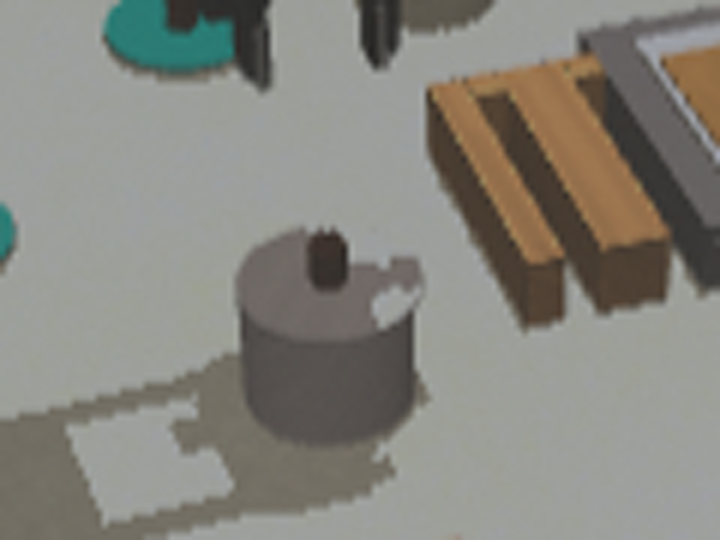

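View pics/w38.png

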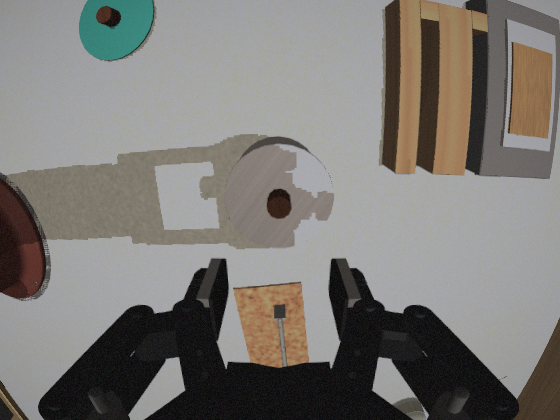

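View pics/s38.png

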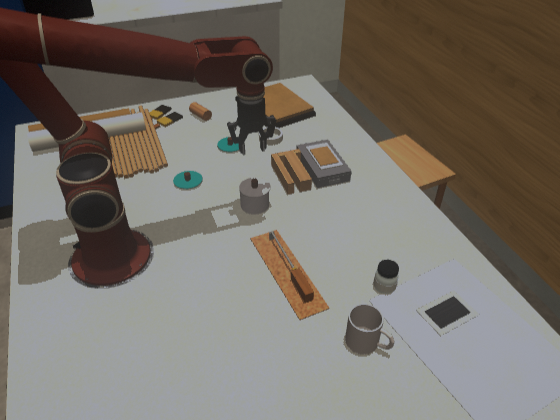

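The lid sits flush, the rod is on its pad, and the mug and jar are in place. One depth check of the lid, then I'll hand in.

Run:
```python
from h import *
d=np.load('pics/w38_d.npy');K=np.array(ctrl.camera_info('wrist')['K']);T=np.load('pics/w38_T.npy')
P=[]
for v in range(150,245,2):
    for u in range(230,330,2):
        x=(u-K[0,2])/K[0,0];y=(v-K[1,2])/K[1,1];r=np.hypot(x,y);z=d[v,u]
        if z<=0:continue
        s=np.tan(r)/r if r>0 else 1
        P.append(T[:3,:3]@np.array([x*s*z,y*s*z,z])+T[:3,3])
P=np.array(P); q=P[(np.hypot(P[:,0]-.4493,P[:,1]-.0692)<.044)&(np.hypot(P[:,0]-.4493,P[:,1]-.0692)>.016)]
A=np.c_[q[:,:2],np.ones(len(q))];c=np.linalg.lstsq(A,q[:,2],rcond=None)[0];print('tilt',c[:2],'z',q[:,2].mean(),'res',(A@c-q[:,2]).std(),len(q))
```

```text
tilt [ 0.001  -0.0013] z 0.07415156311859558 res 0.0006733389934381887 1617
```

Run:
```python
from h import *
print(ctrl.finish_job(), ctrl.get_obs()['t'])
```

```text
the job is handed in; nothing more can be done
the job is handed in; nothing more can be done
```

The job is finished and handed in after about 38 s of the 210 s allowed; the interface gives no verdict. Four bits were in the gaps: a sharpener and an eraser in the first, a graphite block and an eraser in the second. I dragged each pair out in one stroke of the hooked rod and stood the rod back on its cork pad. I then put all four bits in the tin and set the white lid on it, not a turquoise one.

**Last checks, none failed:**
- **Lid:** its top is at 74.2 mm (74 mm expected) and level to about 0.002 rad. It was about 1 mm off the tin's centre before I corrected that and lowered it. I did not re-measure its centring after release.
- **Bits:** the last look inside the tin before the lid went on showed all four, with one eraser close to the far wall.
- **Rod, mug, ink jar and tape roll:** the final side view shows the rod upright on its pad, the mug and jar unmoved, and the tape roll partly hidden behind the gripper. I judged these by eye and did not measure them.

**Disagreement:** the overhead camera put the tin about 8 mm from where the wrist camera did. I used the wrist camera's fit, which stayed the same each time. I saw no knock to the tin or lid.

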